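Load the coil tester and hold its test lever

TASK

Get the coil tester on the lab bench running: first stand each of the two iron cores in the coil whose hole fits it, pushed down to the bottom. Only then flip the safety catch over to its outer side so that it lies flat, pull the lever it was blocking all the way towards the robot side and keep hold of it there: the lever is sprung, so the job finishes with the gripper still holding it pulled. Leave the wire spool and the battery box where they are.

Things in the scene. Friction and masses are not known exactly. Their poses are not given: they have to be found in the camera images.
- tester: The coil tester: a grey base plate 170 mm (its x) by 290 mm (its y) by 30 mm high, fixed to the bench. Origin at the centre of its underside; its x axis points away from the robot, its y axis towards the two coils (the left half), z up. Lever and catch are on the right half.
- coil_wide_mouth (a point): Centre of the mouth (top face, 75 mm above the bench) of the round hole in one coil: hole diameter 28 mm, 35 mm deep, blind, upright, rim chamfered 2 mm. The coil is a square copper winding on a white bobbin, 66 by 66 mm, 45 mm high, standing on the base plate. The two coils stand one behind the other along the tester's x, 72 mm apart, and look alike but for the hole; either may be the nearer one.
- coil_narrow_mouth (a point): The same for the other coil: hole diameter 20 mm, 35 mm deep, mouth 75 mm above the bench.
- core_thick_mid (a point): Centre (half-way up) of the thick iron core: a plain steel cylinder 26 mm in diameter, 75 mm high, about 0.3 kg, standing upright and loose on the bench beside the tester. Its z axis is its length. It fits only the 28 mm hole; seated, it sticks out 40 mm (its centre 2.5 mm above the mouth).
- core_thin_mid (a point): Centre of the thin iron core: a plain steel cylinder 18 mm in diameter, 75 mm high, about 0.14 kg, standing upright and loose on the bench on the other side of the tester. It belongs in the 20 mm hole; seated, it sticks out 40 mm.
- catch_hinge (a point): Middle of the safety catch's hinge, 40 mm above the bench; the hinge runs along the tester's x. The catch is an aluminium flap 45 mm long along the hinge, 8 mm thick, reaching from 2 to 62 mm from the hinge, with a small rubber pad at its robot-side upper corner. Upright, it stands edge-on right in front (robot side) of the lever and blocks it.
- catch_top (a point): Middle of the free edge of the catch flap, 62 mm from the hinge (102 mm above the bench while upright).
- catch (a joint): Angle of the catch (rad): 0 upright (blocking; it starts between 0 and 0.15), 1.5 lying flat outwards, over towards the tester's -y side, away from the coils. Light: a push of about 0.3 N at the edge moves it; past about 0.5 it falls over by itself.
- lever_pivot (a point): Pivot of the lever, 50 mm above the bench; the axis runs along the tester's y.
- lever_bar (a point): Centre of the lever's black cross-bar, a round bar 14 mm in diameter along the tester's y, 100 mm from the pivot, held at both ends by a steel yoke (side arms 8 mm thick, 74 mm clear between them; the yoke's cross-piece lies 44 mm below the bar's centre, top face). At rest it leans away from the robot: 43 mm beyond the pivot and 90 mm above it (140 mm above the bench).
- lever (a joint): Angle of the lever (rad): 0 at rest, leaning 0.45 rad from upright away from the robot; 1.0 at its stop, pulled over towards the robot (0.55 rad past upright, bar 52 mm on the robot side of the pivot, 85 mm above it); keep the gripper pointing the same way and the bar turns in its grip. A spring pulls it back to 0: about 1.5 N at the bar at rest, 7.5 N at the stop. With the catch upright it moves only about 0.2 and is blocked there.
- spool: Bystander: wire spool, 68 mm in diameter, 28 mm high, loose. Origin at the centre of its underside.
- battery_box: Bystander: black battery box with two cells, 65 by 36 by 20 mm, loose. Origin at the centre of its underside.
There are look-alikes about, which are no part of the job. What is shaped like the part that bears core_thin_mid but red is not meant.

How it is judged:
By the outcome, as a careful person would: the job done as asked, in the order asked, and still so for the second after the job is handed in, while the arm keeps its last pose, push and grip.
It also fails if it takes over 72 s, if anything falls off the work surface, if the arm or the gripper's body presses on something with over 40 N, if the wrist force passes 120 N, or if a joint passes its speed limit or range.

ROBOT

A 6-joint arm with a two-finger parallel gripper is mounted at the origin on the work surface. World frame = base frame: x ahead of the robot, y to its left, z up, the work surface at z = 0. Lengths are in m, angles in rad, forces in N, time in s.
With the tool pointing down it reaches from about 0.275 to 0.75 m from the base axis. Payload 10.2 kg.
Tool frame: the origin (TCP) lies midway between the tips of the shut fingers; the grasp point (between the pads) lies 19 mm behind it (bot.grasp_offset is the distance from the TCP to the grasp point, in m); z points along the fingers, y is the direction in which the jaws open and shut (so a half turn about z gives the same grasp; the last joint's range is limited). The gripper opens to 85 mm and grips with 20 to 120 N. Pads are 22 mm wide; open, the fingers measure 114 mm over their backs; the gripper's body (76 mm by 85 mm) begins 54 mm behind the grasp point. The pads swing forward as they close: fully open they stand 13 mm farther back than shut.
Start: joints at [-1.367, 0.313, 1.498, -0, 1.331, -0.223], TCP at [0.217, -0.478, 0.231] pointing down, gripper open.
Joint ranges: [-2.94, 2.94], [-0.97, 2.17], [0.19, 2.56], [-1.23, 4.37], [0.02, 3.11], [-2.88, 2.88]. Speed limits (rad/s): [2.39, 2.39, 3.01, 3.14, 3.14, 3.14].

INTERFACE

Orientations are given as a unit quaternion [x, y, z, w].
In Python, from plant import bot gives the robot as it stands. The module is installed in compiled form; this text tells all that it offers.
- The arm moves only by the shell command python3 -m inch 'ROWS' [FORCE]. ROWS is JSON, a list of rows, each an object with "hand": the opening, from 0 (shut) to 1 (fully open); "dp": the shift along the tool's x, y, z in cm, a list of three; "angular": the turn, a rotation vector about the tool's x, y, z in rad, a list of three. In form: [{"hand": hand, "dp": [x, y, z], "angular": [ax, ay, az]}, ...]. A call has 1 to 8 rows; each row shifts and turns the commanded pose from where the row before left it, along the tool's axes as they then stand; what a row does not reach is not made up. A row lasts 1/12 s, in which the tool goes at most 41.7 mm and 7.16 degrees, less where a joint would pass 70% of its speed; a pose out of reach is approached as far as the arm can. A call with a gripper value outside its range is refused whole. The fingers move at their own pace and stop on an object; FORCE is the grip in N (left out, the last holds). Time passes only in rows, so rows that do not move let the fingers close. It gives the time, the measured TCP pose, the force and the opening at its end, in the units of the state.
- bot.get_obs(): the state, without advancing time (a new reading comes with each control period).
- bot.grab_frame(name): name is "scene" or "side" or "wrist"; returns a dict with "frame" (420x560x3 uint8, red, green, blue), "fx", "fy", "cx", "cy" (pixels), "rvec" (rotation vector, rad) and "tvec" (3), from world to camera coordinates, as OpenCV has them; the wrist camera has in their place "tool_from_camera" (4x4, takes a point from camera to tool coordinates, whose origin is the TCP and whose axes are the flange's). Camera axes: x right, y down, z forward; pixel columns grow to the right and rows downward; lengths in m; the calibration is good to about 2 mm. A picture is of the moment at which its call begins: read the wrist's pose just before it. There is no depth.
- bot.close_job(): hands the job in, once; it reports no verdict.
The state is a dict: "time_s": time; "q": joint angles; "qvel": joint speeds; "effort": joint torques, N m; "position": TCP position; "orientation": TCP orientation; "contact_force": force on the tool from outside, world axes, zero at the start; "wrist_torque": the same for the moment, N m; "gripper_width": opening from 0.0 (shut) to 1.0 (fully open).
Only numpy, scipy, OpenCV 4.12 (cv2) and the standard library are available. Lean on these libraries where they do the work, as an engineer would, in place of code of your own. Each camera call takes 0.05 s, during which the arm holds its last target.

## Working session

There is one attempt and no reset: what is moved stays moved. The work goes in short steps, Python scripts to look and compute and a shell command to move; the robot and the scene stay as the last step left them, time stands still between calls to the robot, and variables do not carry over. Pictures are saved under pics/ and viewed, and the job is handed in when it is done.

```bash
mkdir -p pics
cat > h.py <<'E'
import numpy as np, cv2
from scipy.spatial.transform import Rotation as R
from plant import bot
def cam(n):
    o=bot.get_obs(); f=bot.grab_frame(n)
    K=np.array([[f['fx'],0,f['cx']],[0,f['fy'],f['cy']],[0,0,1]])
    if n=='wrist':
        T=np.eye(4);T[:3,:3]=R.from_quat(o['orientation']).as_matrix();T[:3,3]=o['position']
        W=T@np.array(f['tool_from_camera'])
    else:
        Rm=cv2.Rodrigues(np.array(f['rvec'],float))[0]
        W=np.eye(4);W[:3,:3]=Rm.T;W[:3,3]=-Rm.T@np.array(f['tvec'],float).ravel()
    return dict(im=f['frame'],K=K,W=W)
def ray(c,u,v):
    d=c['W'][:3,:3]@np.linalg.solve(c['K'],[u,v,1.]);return c['W'][:3,3],d/np.linalg.norm(d)
def onz(c,u,v,z):
    o,d=ray(c,u,v);return o+d*(z-o[2])/d[2]
def proj(c,p):
    q=c['W'][:3,:3].T@(np.array(p)-c['W'][:3,3]);q=c['K']@q;return q[:2]/q[2]
def tri(c1,p1,c2,p2):
    o1,d1=ray(c1,*p1);o2,d2=ray(c2,*p2)
    s=np.linalg.lstsq(np.c_[d1,-d2],o2-o1,rcond=None)[0]
    a=o1+s[0]*d1;b=o2+s[1]*d2;return (a+b)/2,np.linalg.norm(a-b)
def save(im,n,box=None,s=1):
    if box: im=im[box[1]:box[3],box[0]:box[2]]
    im=cv2.resize(im,None,fx=s,fy=s,interpolation=cv2.INTER_CUBIC)
    cv2.imwrite('pics/'+n+'.png',im[:,:,::-1])
E
python3 - <<'E'
from h import *
import pickle
for n in ['scene','side','wrist']:
    c=cam(n);save(c['im'],n+'0',s=1.4);pickle.dump(c,open(n+'0.pkl','wb'))
    print(n,c['W'].round(3).tolist(),c['K'][0,0])
o=bot.get_obs();print(o['time_s'],o['contact_force'],o['orientation'])
E
```

```text
scene [[0.256, 0.729, -0.634, 1.296], [0.967, -0.198, 0.163, -0.195], [-0.007, -0.655, -0.756, 0.935], [0.0, 0.0, 0.0, 1.0]] 457.674989305399
side [[-0.739, -0.387, 0.552, 0.103], [-0.674, 0.439, -0.594, 0.546], [-0.012, -0.811, -0.585, 0.621], [0.0, 0.0, 0.0, 1.0]] 428.9414559384301
wrist [[0.413, -0.869, -0.272, 0.287], [-0.911, -0.395, -0.124, -0.446], [-0.0, 0.299, -0.954, 0.373], [0.0, 0.0, 0.0, 1.0]] 359.59188865033525
0.15 [0.28053041 0.61819505 0.07600609] [ 9.77317545e-01  2.11778645e-01 -1.59706929e-05 -4.71108606e-04]
```

View pics/scene0.png

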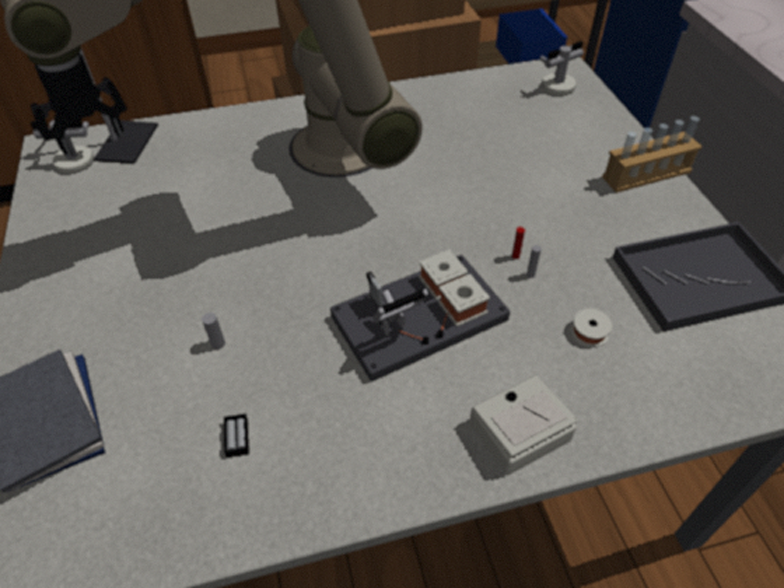

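View pics/side0.png

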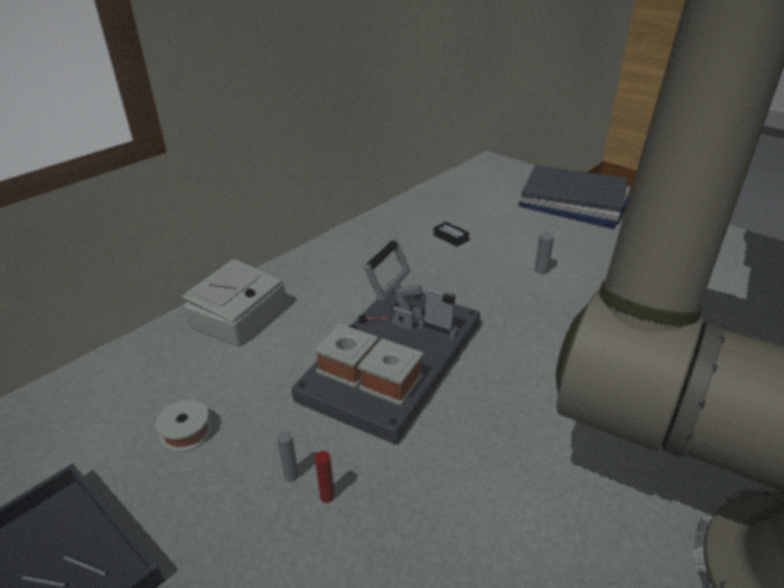

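View pics/wrist0.png

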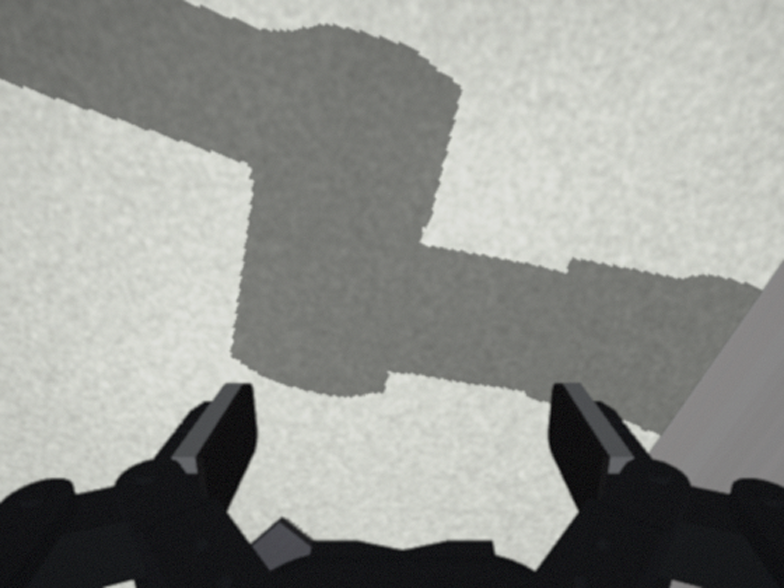

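The scene picture, at 1.4x, shows the tester at about (420,310). There are three upright cylinders:
- a grey one at (213,332), to the tester's right
- a grey one at (534,262), to its left
- a red one at (518,243), next to the left grey one

The grey cylinder at (534,262) fits the thin core, and the red one is the excluded look-alike. The cylinder at (213,332) should be the thick core. I'll enlarge to confirm.

Run:
```python
from h import *
import pickle
s=pickle.load(open('scene0.pkl','rb'));d=pickle.load(open('side0.pkl','rb'))
save(s['im'],'s_a',(225,150,425,280),4)
save(d['im'],'d_a',(190,150,390,320),4)
a=cv2.resize(s['im'][215:255,135:175],None,fx=9,fy=9,interpolation=3)
b=cv2.resize(d['im'][295:375,185:265],None,fx=4.5,fy=4.5,interpolation=3)
c=cv2.resize(d['im'][150:210,365:405],None,fx=6,fy=6,interpolation=3)
save(np.hstack([a,b,c]),'cyl',s=.8)
```

```text
(no output)
```

View pics/s_a.png

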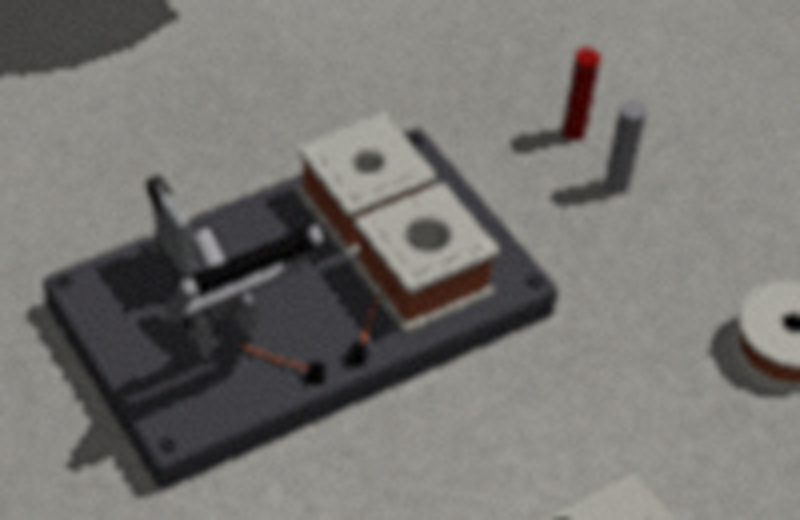

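View pics/d_a.png

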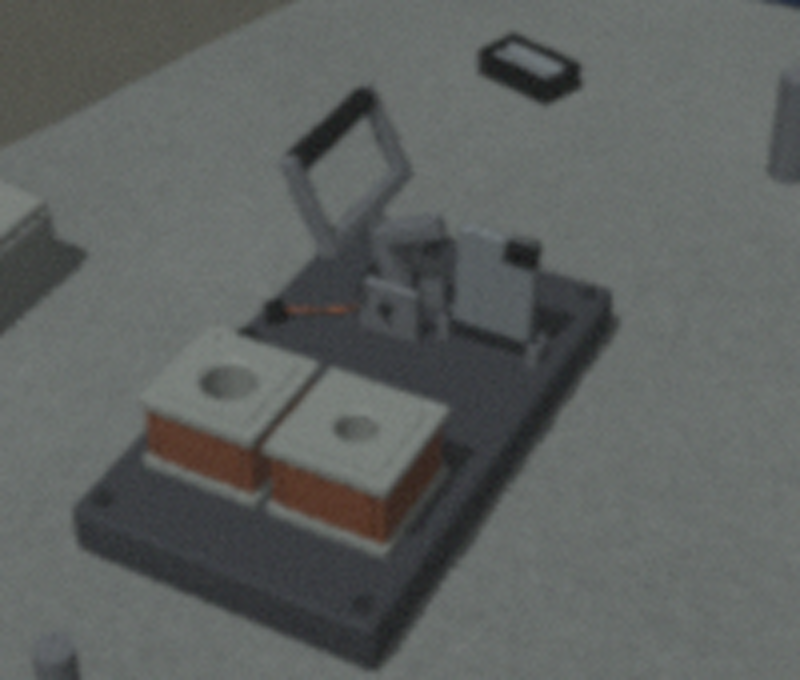

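View pics/cyl.png

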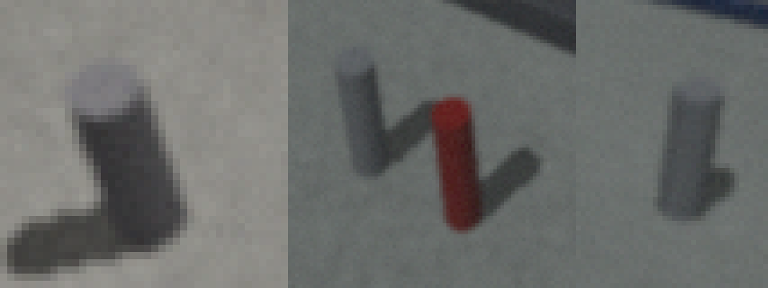

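The crops confirm it: two grey cores, with the thicker at (213,332) and the thinner beside the red decoy. The wide hole is in the coil farther from the robot, and the narrow hole is in the nearer one. Next I'll measure.

```bash
cat > m.py <<'E'
from h import *
import pickle
s=pickle.load(open('scene0.pkl','rb'));d=pickle.load(open('side0.pkl','rb'))
S=lambda x,y:(x/4+225-.5,y/4+150-.5)
D=lambda x,y:(x/4+190-.5,y/4+150-.5)
def both(n,a,b,z):
    print(n,'sc',onz(s,*a,z).round(4)[:2],'sd',onz(d,*b,z).round(4)[:2],'tri',*[np.round(q,4) for q in tri(s,a,d,b)])
both('wide',S(428,235),D(228,382),.075)
both('narrow',S(369,160),D(356,428),.075)
both('thin',S(630,108),(204.2,311),.075)
both('thick',(149.5,227),(390,168),.075)
both('red',S(587,57),(230.5,323),.075)
both('catchtop',S(160,183),D(497,240),.10)
both('bar',S(257,262),D(330,125),.14)
for n,p in dict(nr=(45,285),fr=(160,478),fl=(555,293),nl=(415,135)).items(): print(n,onz(s,*S(*p),.03).round(4))
for n,p in dict(nr=(612,295),fl=(75,512),nl=(378,632)).items(): print('d',n,onz(d,*D(*p),.03).round(4))
E
python3 m.py
python3 - <<'E'
from h import *
import pickle
s=pickle.load(open('scene0.pkl','rb'));d=pickle.load(open('side0.pkl','rb'))
print(*[ (n,proj(d,p).round(0)) for n,p in [('x',(0.5,0,0)),('y',(.5,.1,0))]])
E
```

```text
wide sc [0.5915 0.1132] sd [0.5912 0.1145] tri [0.5914 0.1137 0.0746] 0.0009
narrow sc [0.5198 0.0974] sd [0.5212 0.0976] tri [0.5206 0.0976 0.0755] 0.001
thin sc [0.5197 0.2795] sd [0.5222 0.2789] tri [0.521  0.2792 0.0763] 0.0008
thick sc [ 0.5335 -0.3323] sd [ 0.5359 -0.3361] tri [ 0.5345 -0.3324  0.0768] 0.001
red sc [0.4659 0.2707] sd [0.4712 0.2668] tri [0.469  0.2687 0.0784] 0.0004
catchtop sc [ 0.5271 -0.043 ] sd [ 0.546  -0.0394] tri [ 0.5389 -0.0397  0.1065] 0.0131
bar sc [ 0.6387 -0.0111] sd [ 0.6449 -0.0185] tri [ 0.6409 -0.0128  0.1438] 0.0023
nr [ 0.5308 -0.1227  0.03  ]
fr [ 0.695  -0.0856  0.03  ]
fl [0.623  0.1918 0.03  ]
nl [0.4647 0.1507 0.03  ]
d nr [ 0.5231 -0.119   0.03  ]
d fl [0.6169 0.197  0.03  ]
d nl [0.4556 0.1556 0.03  ]
('x', array([317., 264.])) ('y', array([286., 290.]))
```

```bash
python3 -m inch '[{"hand":1,"dp":[4,0,0],"angular":[0,0,0]},{"hand":1,"dp":[4,0,0],"angular":[0,0,0]},{"hand":1,"dp":[4,0,0],"angular":[0,0,0]},{"hand":1,"dp":[4,0,0],"angular":[0,0,0]},{"hand":1,"dp":[4,0,0],"angular":[0,0,0]},{"hand":1,"dp":[3,0,0],"angular":[0,0,0.1]},{"hand":1,"dp":[2,0,0],"angular":[0,0,0.097]},{"hand":1,"dp":[0,0,0],"angular":[0,0,0]}]' 40
python3 - <<'E'
from h import *
import pickle
c=cam('wrist');save(c['im'],'w1',s=1.4);pickle.dump(c,open('w1.pkl','wb'))
o=bot.get_obs();M=R.from_quat(o['orientation']).as_matrix();print(o['position'],M.round(3))
E
```

```text
time_s: 0.82
position: [0.4484, -0.3743, 0.2307]
orientation: [0.993, 0.114, 0.0, -0.0]
contact_force: [-0.8, 0.6, 0.6]
gripper_width: 0.997
[ 0.44672513 -0.37534235  0.230698  ] [[ 0.973  0.231 -0.001]
 [ 0.231 -0.973  0.001]
 [-0.    -0.001 -1.   ]]
```

View pics/w1.png

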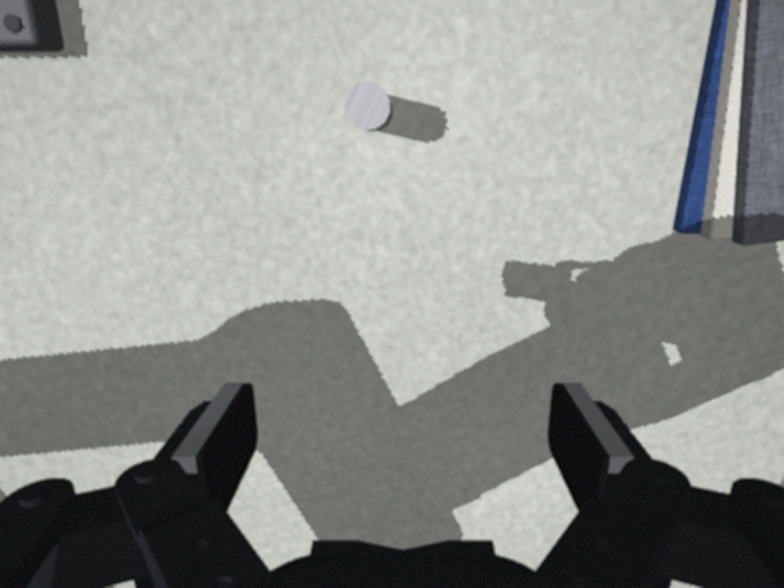

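Wrist view: the thick core's top is at (368,106) in the 1.4x picture.

```bash
cat >> h.py <<'E'
def delta(p):
    o=bot.get_obs();M=R.from_quat(o['orientation']).as_matrix()
    return (M.T@(np.array(p)-o['position'])*100).round(2)
E
python3 - <<'E'
from h import *
import pickle
w=pickle.load(open('w1.pkl','rb'))
g=cv2.cvtColor(w['im'],cv2.COLOR_RGB2HSV)
save(w['im'],'w1z',(230,45,330,115),6)
p=onz(w,262.4-.3,75.2-.3,.075);print(p)
print(delta([p[0],p[1],.12]))
E
```

```text
[ 0.53371394 -0.33449027  0.075     ]
[ 9.41 -1.96 11.07]
```

```bash
python3 -m inch '[{"hand":1,"dp":[3.1,-0.65,2],"angular":[0,0,0]},{"hand":1,"dp":[3.1,-0.65,2],"angular":[0,0,0]},{"hand":1,"dp":[3.2,-0.65,2],"angular":[0,0,0]},{"hand":1,"dp":[0,0,3.2],"angular":[0,0,0]},{"hand":1,"dp":[0,0,2],"angular":[0,0,0]},{"hand":1,"dp":[0,0,0],"angular":[0,0,0]}]'
python3 - <<'E'
from h import *
c=cam('wrist');save(c['im'],'w2',s=1.4)
w=c
o=bot.get_obs();print(o['position'],o['contact_force'])
E
```

```text
time_s: 1.37
position: [0.5304, -0.3349, 0.1145]
orientation: [0.993, 0.115, -0.003, -0.003]
contact_force: [-0.6, -0.6, -0.4]
gripper_width: 1.003
[ 0.53122903 -0.33593928  0.1176203 ] [-0.41484451  0.17386398  1.08472415]
```

View pics/w2.png

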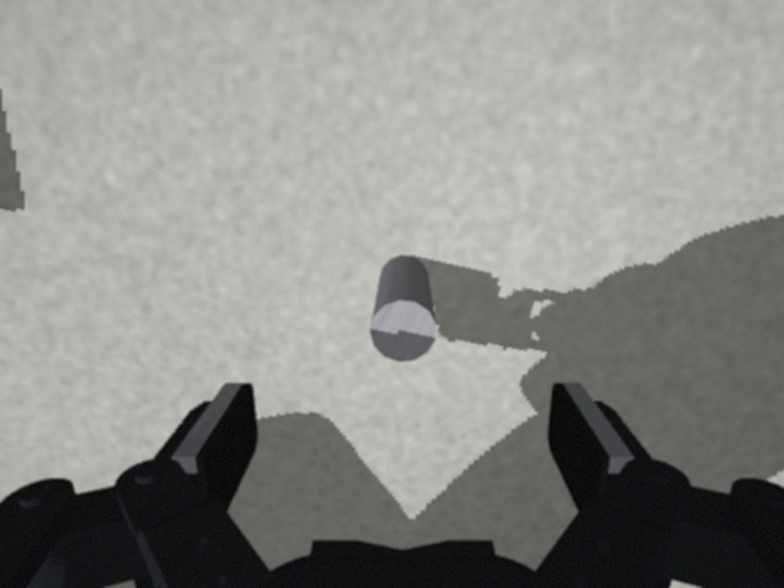

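Run:
```python
from h import *
c=cam('wrist')
p=onz(c,404/1.4-.4,330/1.4-.4,.075);print(p,delta([p[0],p[1],.039]),bot.get_obs()['position'])
```

```text
[ 0.53415235 -0.33572521  0.075     ] [ 0.23 -0.05  8.08] [ 0.5320193  -0.33670728  0.11976911]
```

```bash
python3 -m inch '[{"hand":1,"dp":[0.2,0,2.5],"angular":[0,0,0]},{"hand":1,"dp":[0,0,3],"angular":[0,0,0]},{"hand":1,"dp":[0,0,2.5],"angular":[0,0,0]},{"hand":1,"dp":[0,0,0],"angular":[0,0,0]},{"hand":0,"dp":[0,0,0],"angular":[0,0,0]},{"hand":0,"dp":[0,0,0],"angular":[0,0,0]},{"hand":0,"dp":[0,0,0],"angular":[0,0,0]},{"hand":0,"dp":[0,0,0],"angular":[0,0,0]}]' 50
python3 -m inch '[{"hand":0,"dp":[0,0,0],"angular":[0,0,0]},{"hand":0,"dp":[0,0,0],"angular":[0,0,0]},{"hand":0,"dp":[0,0,0],"angular":[0,0,0]}]'
python3 - <<'E'
from h import *
c=cam('wrist');save(c['im'],'w3',s=1.4)
o=bot.get_obs();print(o['position'],o['contact_force'],o['gripper_width'])
E
```

```text
time_s: 2.13
position: [0.5353, -0.3362, 0.0413]
orientation: [0.993, 0.115, 0.001, 0.001]
contact_force: [-0.4, -0.7, -0.2]
gripper_width: 0.456
time_s: 2.38
position: [0.5351, -0.3357, 0.0407]
orientation: [0.993, 0.115, 0.001, 0.001]
contact_force: [-0.5, 2.1, 6.2]
gripper_width: 0.287
[ 0.53512666 -0.33565925  0.04067904] [-0.63487555  1.99908284  5.42159204] 0.2867399991816283
```

View pics/w3.png

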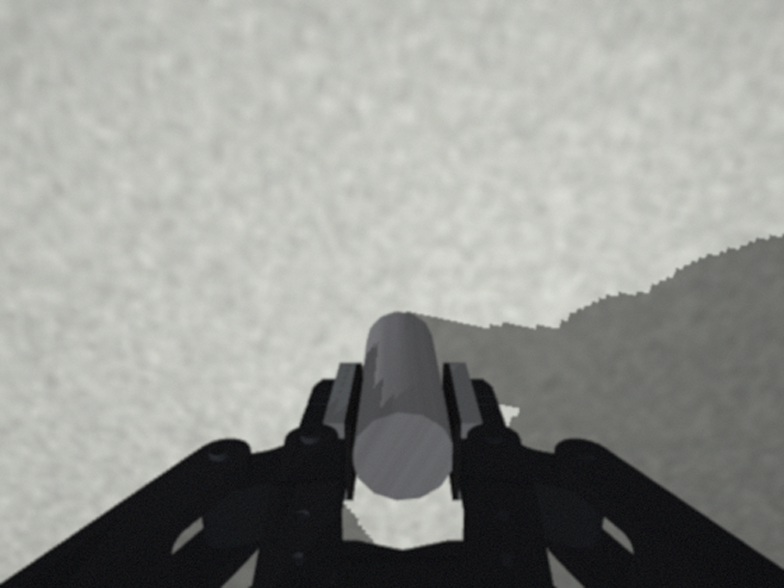

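```bash
python3 - <<'E'
from h import *
c=cam('wrist')
p=onz(c,403/1.4-.4,456/1.4-.4,.075);print(p,delta(p))
E
python3 -m inch '[{"hand":0,"dp":[0,0,-3],"angular":[0,0,0]},{"hand":0,"dp":[0,0,-4],"angular":[0,0,0]},{"hand":0,"dp":[0,0,-4],"angular":[0,0,0]},{"hand":0,"dp":[0,0,-4],"angular":[0,0,0]},{"hand":0,"dp":[1,-3,-3],"angular":[0,0,0]},{"hand":0,"dp":[1,-4,0],"angular":[0,0,0]},{"hand":0,"dp":[1,-4,0],"angular":[0,0,0]},{"hand":0,"dp":[1,-4,0],"angular":[0,0,0]}]'
python3 -m inch '[{"hand":0,"dp":[1,-4,0],"angular":[0,0,0]},{"hand":0,"dp":[1,-4,0],"angular":[0,0,0]},{"hand":0,"dp":[1,-4,0],"angular":[0,0,0]},{"hand":0,"dp":[1,-4,0],"angular":[0,0,0]},{"hand":0,"dp":[1,-4,0],"angular":[0,0,0]},{"hand":0,"dp":[0.8,-4,0],"angular":[0,0,0]},{"hand":0,"dp":[0,-3.4,0],"angular":[0,0,0]},{"hand":0,"dp":[0,0,0],"angular":[0,0,0]}]'
python3 -m inch '[{"hand":0,"dp":[0,0,0],"angular":[0,0,0]}]'
python3 - <<'E'
from h import *
import pickle
c=cam('wrist');save(c['im'],'w4',s=1.4);pickle.dump(c,open('w4.pkl','wb'))
o=bot.get_obs();print(o['position'],o['contact_force'],o['gripper_width'],delta([.5914,.1137,.2]))
print(proj(c,(.5914,.1137,.075))*1.4,proj(c,(.5206,.0976,.075))*1.4)
E
```

```text
[ 0.5347824  -0.33577618  0.075     ] [-0.03  0.01 -3.44]
time_s: 3.15
position: [0.5388, -0.18, 0.2182]
orientation: [0.993, 0.114, 0.0, 0.0]
contact_force: [1.3, 0.3, -2.9]
gripper_width: 0.288
time_s: 3.82
position: [0.5317, 0.1037, 0.218]
orientation: [0.993, 0.117, -0.0, -0.001]
contact_force: [0.2, -0.4, -2.9]
gripper_width: 0.29
time_s: 3.9
position: [0.5328, 0.0998, 0.218]
orientation: [0.993, 0.116, -0.0, 0.0]
contact_force: [0.5, -0.8, -2.4]
gripper_width: 0.293
[0.5331774  0.09852951 0.21796333] [ 5.54985958e-04 -1.18098728e+00 -2.62340964e+00] 0.2907924723869724 [ 6.02 -0.14  1.79]
[401.6907686  165.06673694] [400.64524213 291.05538907]
```

View pics/w4.png

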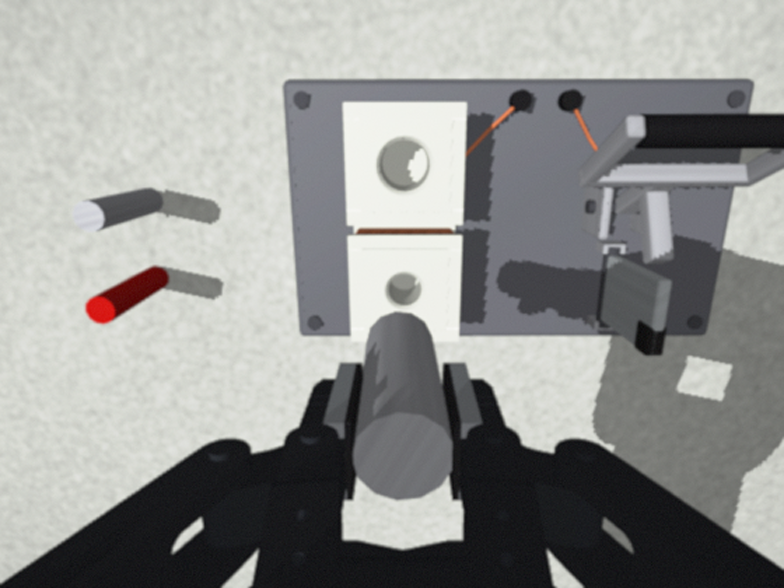

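The view shows the wide hole at (403,163), the narrow hole at (403,289), the thin core's top at (88,216) and the red decoy at (102,308). The plate's edges line up with the tool.

Run:
```python
from h import *
import pickle
c=pickle.load(open('w4.pkl','rb'));im=c['im']
g=cv2.cvtColor(im,cv2.COLOR_RGB2GRAY)
def hole(x0,y0,x1,y1):
    m=(g[y0:y1,x0:x1]>215).astype(np.uint8)
    cs,_=cv2.findContours(1-m,cv2.RETR_EXTERNAL,cv2.CHAIN_APPROX_NONE)
    q=max(cs,key=cv2.contourArea);e=cv2.fitEllipse(cv2.convexHull(q));return (e[0][0]+x0,e[0][1]+y0),e[1]
for b in [(258,85,320,150),(262,185,318,232)]:
    print(np.percentile(g[b[1]:b[3],b[0]:b[2]],[5,50,95]))
    (u,v),s=hole(*b);print(u,v,s,onz(c,u,v,.075))
P=lambda x,y,z:onz(c,x/1.4-.4,y/1.4-.4,z)
print('thin',P(88,216,.075))
print('narrow',P(403,289,.075),'wide',P(403,163,.075))
cor=[P(*p,.03) for p in [(285,81),(753,81),(706,334),(302,334)]]
print(np.round(cor,4)); a=cor
for i,j in [(0,3),(1,2)]:
    v=a[i]-a[j];print('x yaw',np.arctan2(v[1],v[0]),np.linalg.norm(v))
v=a[0]-a[1];print('y',np.arctan2(-v[0],v[1]),np.linalg.norm(v), np.mean(cor,0))
w=P(403,163,.075);print(delta([w[0],w[1],.13]))
```

```text
[145. 240. 242.]
287.3804683685303 117.16177368164062 (38.29799270629883, 40.2740364074707) [0.59202187 0.11348429 0.075     ]
[107. 239. 240.]
287.5208549499512 206.43847465515137 (24.66852378845215, 26.20255470275879) [0.52209021 0.09680408 0.075     ]
thin [0.52346287 0.28053381 0.075     ]
narrow [0.52242411 0.09693751 0.075     ] wide [0.5928586  0.11362183 0.075     ]
[[ 0.6211  0.1939  0.03  ]
 [ 0.6866 -0.0829  0.03  ]
 [ 0.5259 -0.1222  0.03  ]
 [ 0.4604  0.1554  0.03  ]]
x yaw 0.23496295170273038 0.16525935590826085
x yaw 0.24017269452738244 0.16541058039561987
y 0.23245117471702487 0.28437182830053315 [0.5735031  0.03604703 0.03      ]
[ 6.16 -0.11  8.79]
```

```bash
python3 -m inch '[{"hand":0,"dp":[2,0,0],"angular":[0,0,0]},{"hand":0,"dp":[2.1,-0.1,0],"angular":[0,0,0]},{"hand":0,"dp":[2,0,2],"angular":[0,0,0]},{"hand":0,"dp":[0,0,3],"angular":[0,0,0]},{"hand":0,"dp":[0,0,2.7],"angular":[0,0,0]},{"hand":0,"dp":[0,0,1],"angular":[0,0,0]},{"hand":0,"dp":[0,0,0],"angular":[0,0,0]},{"hand":0,"dp":[0,0,0],"angular":[0,0,0]}]'
python3 - <<'E'
from h import *
import pickle
c=cam('wrist');save(c['im'],'w5',s=1.4);pickle.dump(c,open('w5.pkl','wb'))
s=cam('side');save(s['im'],'sd5',(190,150,390,320),4)
o=bot.get_obs();print(o['position'],o['contact_force'],o['gripper_width'],delta([.592,.1136,.126]))
E
```

```text
time_s: 4.62
position: [0.5931, 0.1124, 0.132]
orientation: [0.993, 0.114, 0.001, 0.0]
contact_force: [0.3, -0.2, -2.8]
gripper_width: 0.286
[0.59355586 0.11280619 0.13312644] [-0.15055005  0.27957554 -2.78463775] 0.2889912327672025 [-0.14 -0.11  0.71]
```

View pics/w5.png

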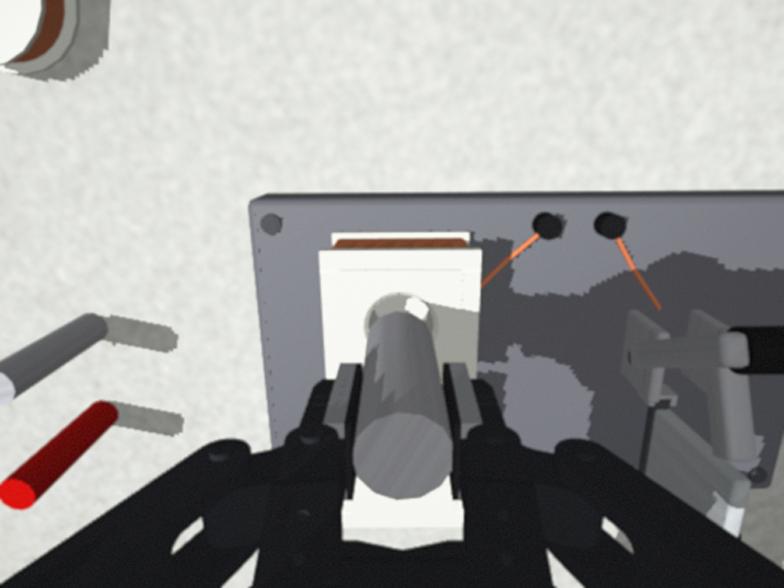

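View pics/sd5.png

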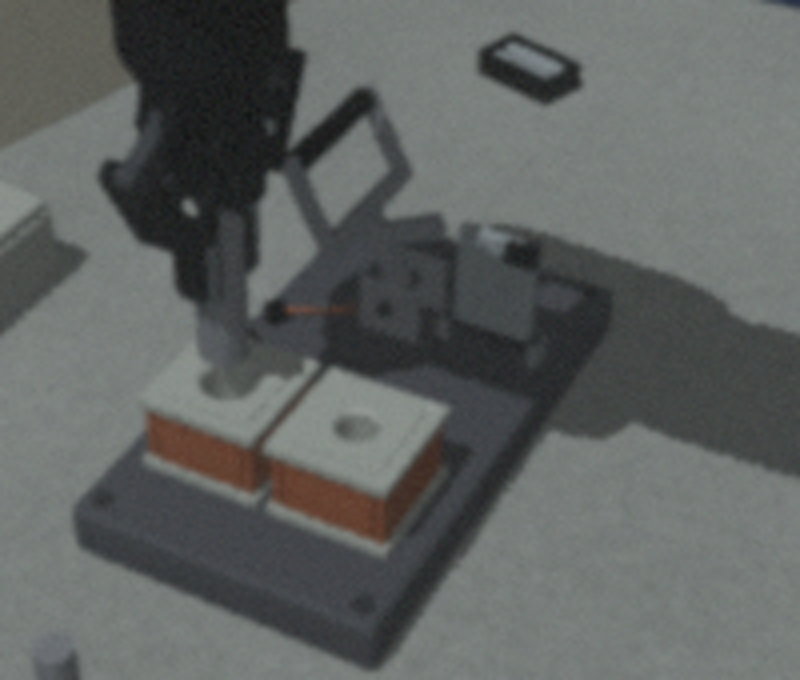

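Run:
```python
from h import *
import pickle
c=pickle.load(open('w5.pkl','rb'))
save(c['im'],'w5z',(220,165,350,300),5)
P=lambda x,y,z:onz(c,x/1.4-.4,y/1.4-.4,z)
for p in [(403,291),(365,325),(439,325),(320,252),(482,250)]: print(p,delta(P(*p,.075)))
```

```text
(403, 291) [1.4  0.05 5.82]
(365, 325) [-0.11 -1.56  5.81]
(439, 325) [-0.11  1.57  5.81]
(320, 252) [ 3.05 -3.3   5.82]
(482, 250) [3.13 3.25 5.83]
```

View pics/w5z.png

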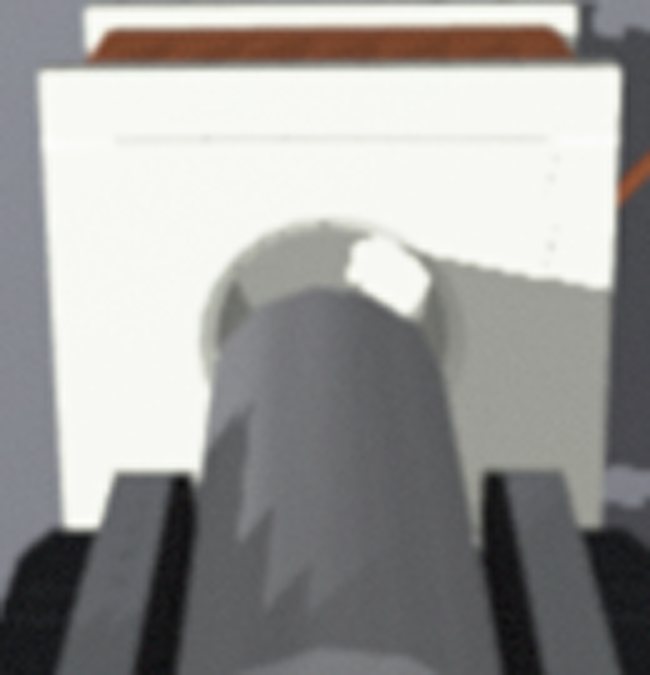

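```bash
python3 -m inch '[{"hand":0,"dp":[-0.15,0,0],"angular":[0,0,0]},{"hand":0,"dp":[0,0,1],"angular":[0,0,0]},{"hand":0,"dp":[0,0,0.6],"angular":[0,0,0]},{"hand":0,"dp":[0,0,0.6],"angular":[0,0,0]},{"hand":0,"dp":[0,0,0.6],"angular":[0,0,0]},{"hand":0,"dp":[0,0,0],"angular":[0,0,0]}]'
```

```text
time_s: 5.22
position: [0.5912, 0.1125, 0.1017]
orientation: [0.993, 0.115, -0.0, 0.0]
contact_force: [4.1, -2.0, -6.3]
gripper_width: 0.29
```

```bash
python3 -m inch '[{"hand":0,"dp":[0.05,0,0.6],"angular":[0,0,0]},{"hand":0,"dp":[0,0,0.6],"angular":[0,0,0]},{"hand":0,"dp":[0,0,0.5],"angular":[0,0,0]},{"hand":0,"dp":[0,0,0.3],"angular":[0,0,0]},{"hand":0,"dp":[0,0,0.2],"angular":[0,0,0]},{"hand":0,"dp":[0,0,0],"angular":[0,0,0]}]'
```

```text
time_s: 5.72
position: [0.5916, 0.1129, 0.0808]
orientation: [0.993, 0.115, -0.0, 0.0]
contact_force: [2.0, -2.6, -4.8]
gripper_width: 0.289
```

```bash
python3 -m inch '[{"hand":0,"dp":[0,0,0.2],"angular":[0,0,0]},{"hand":0,"dp":[0,0,0],"angular":[0,0,0]},{"hand":0,"dp":[0,0,0],"angular":[0,0,0]}]'
```

```text
time_s: 5.97
position: [0.592, 0.113, 0.0806]
orientation: [0.993, 0.115, 0.001, 0.0]
contact_force: [-1.6, -3.7, 9.8]
gripper_width: 0.287
```

```bash
python3 -m inch '[{"hand":0.7,"dp":[0,0,-0.2],"angular":[0,0,0]},{"hand":0.7,"dp":[0,0,0],"angular":[0,0,0]},{"hand":0.7,"dp":[0,0,0],"angular":[0,0,0]},{"hand":0.7,"dp":[0,0,0],"angular":[0,0,0]},{"hand":0.7,"dp":[0,0,-3],"angular":[0,0,0]},{"hand":0.7,"dp":[0,0,-4],"angular":[0,0,0]},{"hand":0.7,"dp":[0,0,-4],"angular":[0,0,0]},{"hand":0.7,"dp":[0,0,-3],"angular":[0,0,0]}]'
python3 -m inch '[{"hand":0.7,"dp":[0,0,0],"angular":[0,0,0]}]'
python3 - <<'E'
from h import *
import pickle
c=cam('wrist');save(c['im'],'w6',s=1.4);pickle.dump(c,open('w6.pkl','wb'))
s=cam('scene');save(s['im'],'sc6',(225,130,425,280),4)
s=cam('side');save(s['im'],'sd6',(190,150,390,320),4)
o=bot.get_obs();print(o['position'],o['contact_force'],o['gripper_width'],delta([.5225,.280,.12]))
E
```

```text
time_s: 6.63
position: [0.5917, 0.1132, 0.2242]
orientation: [0.993, 0.115, 0.001, -0.0]
contact_force: [0.6, -0.4, 0.2]
gripper_width: 0.699
time_s: 6.72
position: [0.5935, 0.1132, 0.2277]
orientation: [0.993, 0.115, 0.005, 0.001]
contact_force: [0.6, -0.0, 0.8]
gripper_width: 0.7
[0.59111604 0.11306452 0.21991861] [-0.63673051  0.15395301 -1.48160172] 0.7009156560962783 [ -2.86 -17.81  10.01]
```

View pics/w6.png

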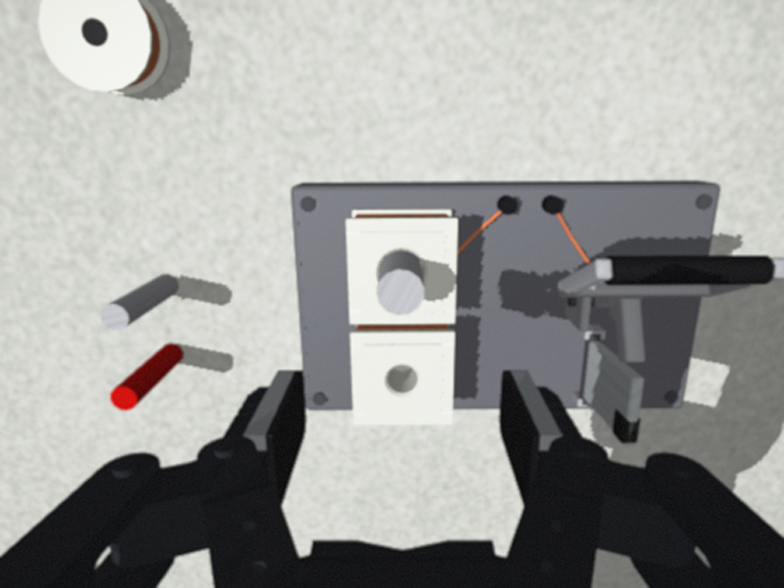

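View pics/sd6.png

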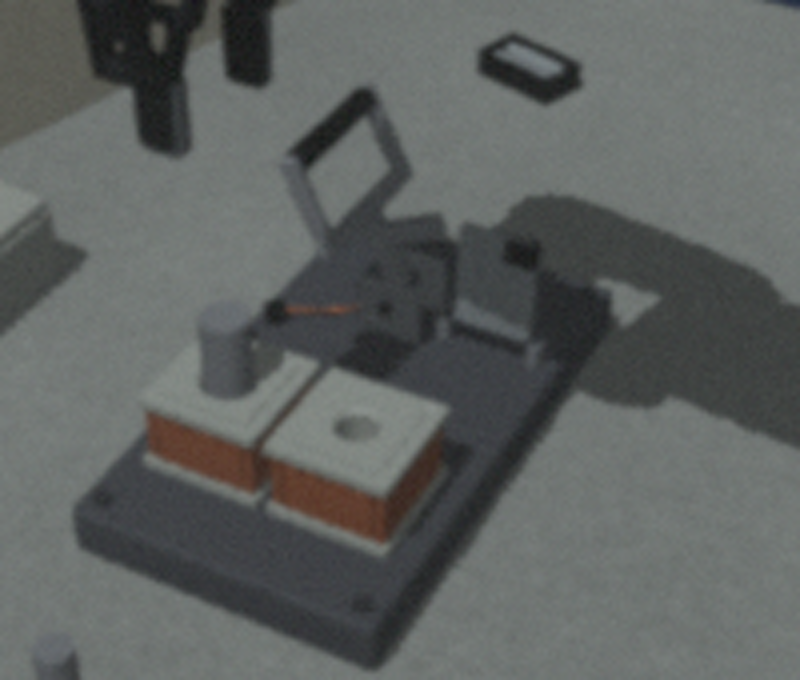

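The thick core stands in the wide hole at (400,285), sticking out as expected. Now the thin core: the grey top at (114,316), not the red one at (124,397).

```bash
python3 -m inch '[{"hand":0.8,"dp":[-0.5,-4,0],"angular":[0,0,0]},{"hand":0.8,"dp":[-0.6,-4,0],"angular":[0,0,0]},{"hand":0.8,"dp":[-0.6,-4,0],"angular":[0,0,0]},{"hand":0.8,"dp":[-0.6,-4,2],"angular":[0,0,0]},{"hand":0.8,"dp":[-0.55,-1.8,4],"angular":[0,0,0]},{"hand":0.8,"dp":[0,0,4],"angular":[0,0,0]},{"hand":0.8,"dp":[0,0,0],"angular":[0,0,0]},{"hand":0.8,"dp":[0,0,0],"angular":[0,0,0]}]'
python3 - <<'E'
from h import *
import pickle
c=cam('wrist');save(c['im'],'w7',s=1.4);pickle.dump(c,open('w7.pkl','wb'))
o=bot.get_obs();print(o['position'],o['contact_force'],o['gripper_width'],delta([.5225,.280,.041]))
E
```

```text
time_s: 7.53
position: [0.5238, 0.2755, 0.1229]
orientation: [0.993, 0.115, -0.003, 0.0]
contact_force: [0.2, 0.2, 1.7]
gripper_width: 0.796
[0.5253828  0.27560151 0.12531189] [ 0.72435862 -0.24232015  1.08272229] 0.8019724655568556 [-0.18 -0.49  8.43]
```

View pics/w7.png

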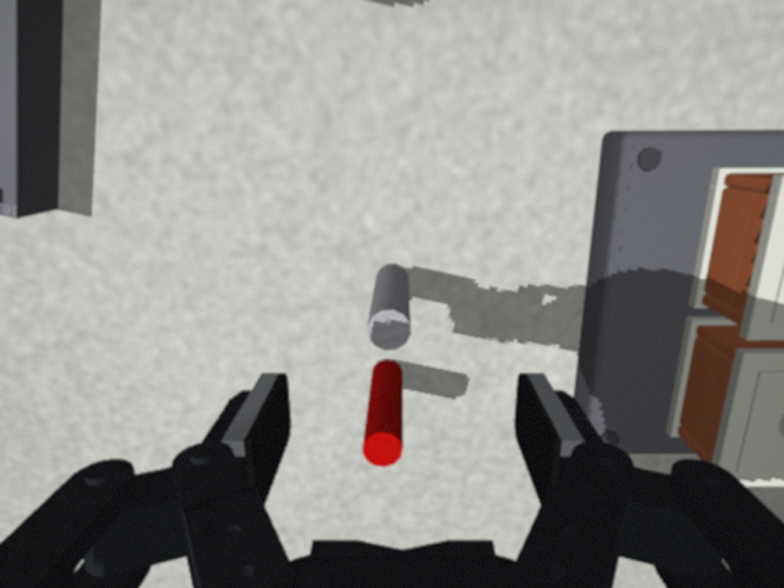

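Run:
```python
from h import *
import pickle
c=cam('wrist')
for y in (329,331):
    p=onz(c,389/1.4-.4,y/1.4-.4,.075);print(p,delta([p[0],p[1],.041]),bot.get_obs()['position'])
```

```text
[0.52448666 0.28105271 0.075     ] [-0.06 -0.56  8.56] [0.52611535 0.27567312 0.12655525]
[0.52362701 0.28086004 0.075     ] [-0.14 -0.56  8.56] [0.52611535 0.27567312 0.12655525]
```

```bash
python3 -m inch '[{"hand":0.8,"dp":[-0.1,-0.55,1],"angular":[0,0,0]},{"hand":0.8,"dp":[0,0,2.5],"angular":[0,0,0]},{"hand":0.8,"dp":[0,0,3],"angular":[0,0,0]},{"hand":0.8,"dp":[0,0,1.9],"angular":[0,0,0]},{"hand":0.8,"dp":[0,0,0],"angular":[0,0,0]},{"hand":0.8,"dp":[0,0,0],"angular":[0,0,0]}]'
python3 - <<'E'
from h import *
c=cam('wrist');save(c['im'],'w8',s=1.4)
print(bot.get_obs()['position'])
E
```

```text
time_s: 8.13
position: [0.5231, 0.2811, 0.0414]
orientation: [0.993, 0.114, 0.0, -0.0]
contact_force: [0.2, 0.3, 0.2]
gripper_width: 0.799
[0.52374995 0.28136402 0.04247189]
```

View pics/w8.png

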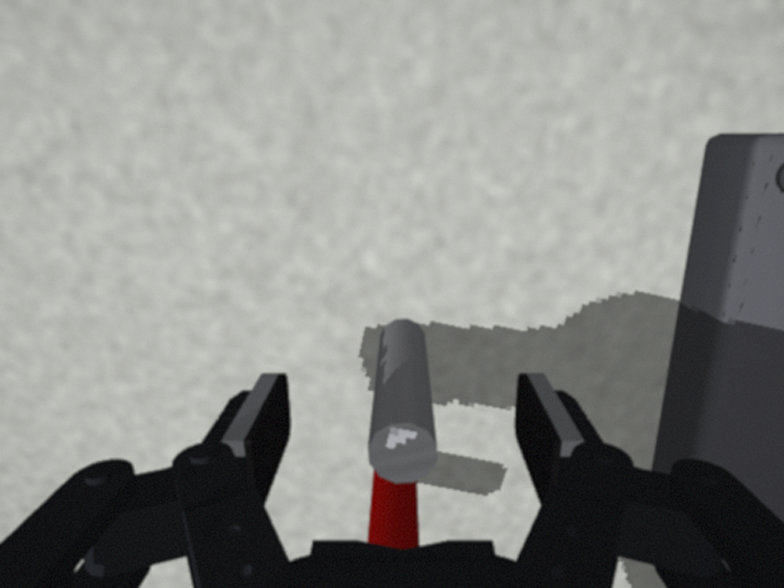

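Good: the grey core is centred between the pads at (402,453). Closing.

```bash
python3 -m inch '[{"hand":0,"dp":[0,0,0],"angular":[0,0,0]},{"hand":0,"dp":[0,0,0],"angular":[0,0,0]},{"hand":0,"dp":[0,0,0],"angular":[0,0,0]},{"hand":0,"dp":[0,0,0],"angular":[0,0,0]},{"hand":0,"dp":[0,0,0],"angular":[0,0,0]},{"hand":0,"dp":[0,0,0],"angular":[0,0,0]},{"hand":0,"dp":[0,0,0],"angular":[0,0,0]}]' 50
python3 - <<'E'
from h import *
c=cam('wrist');save(c['im'],'w9',s=1.4)
print(bot.get_obs()['position'],bot.get_obs()['gripper_width'])
E
```

```text
time_s: 8.77
position: [0.5232, 0.2812, 0.0416]
orientation: [0.993, 0.115, 0.001, -0.0]
contact_force: [-0.9, -1.5, 5.7]
gripper_width: 0.201
[0.52315293 0.28119924 0.04158933] 0.19196992309471192
```

View pics/w9.png

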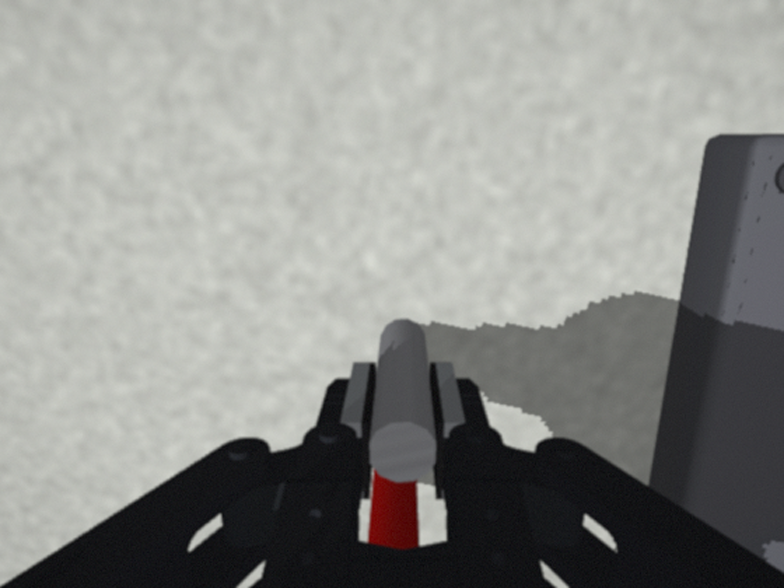

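```bash
python3 - <<'E'
from h import *
c=cam('wrist')
p=onz(c,402/1.4-.4,452/1.4-.4,.075);print(delta(p), delta([.522,.0965,.14]))
E
python3 -m inch '[{"hand":0,"dp":[0,0,-3],"angular":[0,0,0]},{"hand":0,"dp":[0,0,-4],"angular":[0,0,0]},{"hand":0,"dp":[0,0,-3],"angular":[0,0,0]},{"hand":0,"dp":[-0.9,3.6,0],"angular":[0,0,0]},{"hand":0,"dp":[-0.9,3.6,0],"angular":[0,0,0]},{"hand":0,"dp":[-0.9,3.6,0],"angular":[0,0,0]},{"hand":0,"dp":[-0.9,3.6,0],"angular":[0,0,0]},{"hand":0,"dp":[-0.8,3.5,0],"angular":[0,0,0]}]'
python3 -m inch '[{"hand":0,"dp":[0,0,0],"angular":[0,0,0]},{"hand":0,"dp":[0,0,0],"angular":[0,0,0]},{"hand":0,"dp":[0,0,0],"angular":[0,0,0]}]'
python3 - <<'E'
from h import *
import pickle
c=cam('wrist');save(c['im'],'w10',s=1.4);pickle.dump(c,open('w10.pkl','wb'));save(c['im'],'w10z',(220,165,350,300),5)
o=bot.get_obs();print(o['position'],o['contact_force'],o['gripper_width'],delta([.522,.0965,.0816]))
E
```

```text
[ 0.02 -0.02 -3.34] [-4.31 17.96 -9.84]
time_s: 9.53
position: [0.52, 0.0952, 0.1407]
orientation: [0.993, 0.115, -0.0, -0.0]
contact_force: [1.2, -0.0, -1.1]
gripper_width: 0.194
time_s: 9.78
position: [0.5206, 0.0972, 0.1407]
orientation: [0.993, 0.115, -0.0, -0.0]
contact_force: [-0.6, -0.1, -1.9]
gripper_width: 0.193
[0.5205396  0.09767122 0.14069517] [-0.17940836  0.4918215  -1.52632642] 0.1976819408943881 [0.12 0.15 5.91]
```

View pics/w10.png

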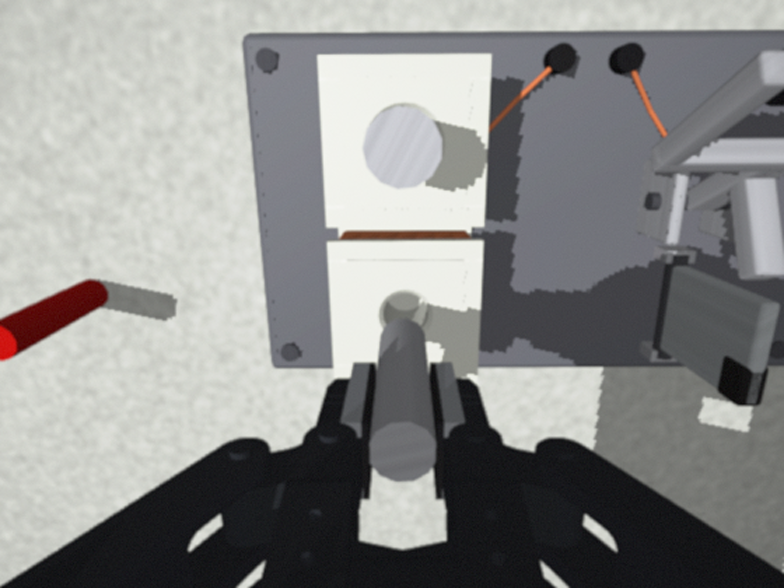

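View pics/w10z.png

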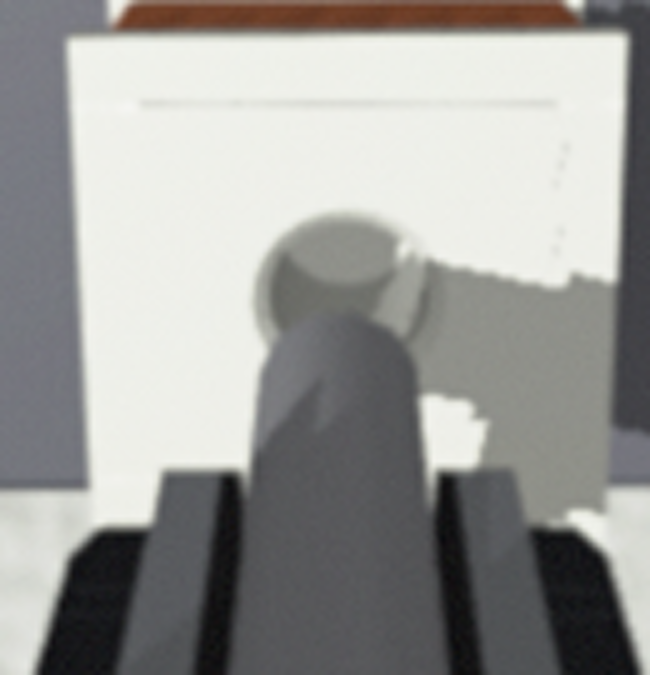

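Run:
```python
from h import *
import pickle
c=cam('wrist')
P=lambda x,y:delta(onz(c,x/5+220-.4,y/5+165-.4,.075))
for p in [(345,211),(254,300),(437,300),(67,38),(630,33)]: print(p,P(*p))
```

```text
(345, 211) [1.23 0.11 6.57]
(254, 300) [ 0.09 -1.01  6.57]
(437, 300) [0.09 1.24 6.57]
(67, 38) [ 3.36 -3.15  6.57]
(630, 33) [3.42 3.46 6.57]
```

```bash
python3 -m inch '[{"hand":0,"dp":[0.08,0.14,0.5],"angular":[0,0,0]},{"hand":0,"dp":[0,0,0.6],"angular":[0,0,0]},{"hand":0,"dp":[0,0,0.6],"angular":[0,0,0]},{"hand":0,"dp":[0,0,0.6],"angular":[0,0,0]},{"hand":0,"dp":[0,0,0.6],"angular":[0,0,0]},{"hand":0,"dp":[0,0,0.3],"angular":[0,0,0]},{"hand":0,"dp":[0,0,0],"angular":[0,0,0]}]'
```

```text
time_s: 10.47
position: [0.5213, 0.0957, 0.1079]
orientation: [0.993, 0.115, -0.001, -0.0]
contact_force: [-0.5, 0.0, -2.2]
gripper_width: 0.194
```

```bash
python3 -m inch '[{"hand":0,"dp":[0,0,0.6],"angular":[0,0,0]},{"hand":0,"dp":[0,0,0.6],"angular":[0,0,0]},{"hand":0,"dp":[0,0,0.6],"angular":[0,0,0]},{"hand":0,"dp":[0,0,0.5],"angular":[0,0,0]},{"hand":0,"dp":[0,0,0.3],"angular":[0,0,0]},{"hand":0,"dp":[0,0,0.2],"angular":[0,0,0]},{"hand":0,"dp":[0,0,0],"angular":[0,0,0]},{"hand":0,"dp":[0,0,0],"angular":[0,0,0]}]'
```

```text
time_s: 11.13
position: [0.5219, 0.0957, 0.0816]
orientation: [0.993, 0.115, 0.0, 0.0]
contact_force: [-2.8, -0.6, 7.7]
gripper_width: 0.196
```

```bash
python3 -m inch '[{"hand":0.5,"dp":[0,0,-0.1],"angular":[0,0,0]},{"hand":0.5,"dp":[0,0,0],"angular":[0,0,0]},{"hand":0.5,"dp":[0,0,0],"angular":[0,0,0]},{"hand":0.5,"dp":[0,0,-2],"angular":[0,0,0]},{"hand":0.5,"dp":[0,0,-4],"angular":[0,0,0]},{"hand":0.5,"dp":[0,0,-4],"angular":[0,0,0]},{"hand":0.5,"dp":[-1,2,-4],"angular":[0,0,0]},{"hand":0,"dp":[-1,4,0],"angular":[0,0,0]}]'
python3 -m inch '[{"hand":0,"dp":[-1,3,0],"angular":[0,0,0]},{"hand":0,"dp":[0,0,0],"angular":[0,0,0]},{"hand":0,"dp":[0,0,0],"angular":[0,0,0]},{"hand":0,"dp":[0,0,0],"angular":[0,0,0]}]'
python3 - <<'E'
from h import *
import pickle
c=cam('wrist');save(c['im'],'w11',s=1.4);pickle.dump(c,open('w11.pkl','wb'))
s=cam('side');save(s['im'],'sd11',(190,150,390,320),4);pickle.dump(s,open('sd11.pkl','wb'))
o=bot.get_obs();print(o['position'],o['contact_force'],o['gripper_width'])
E
```

```text
time_s: 11.8
position: [0.5185, 0.0364, 0.2253]
orientation: [0.993, 0.117, 0.006, 0.001]
contact_force: [1.3, -1.0, 0.3]
gripper_width: 0.374
time_s: 12.13
position: [0.5135, 0.0035, 0.218]
orientation: [0.993, 0.115, -0.0, -0.0]
contact_force: [-0.2, 0.1, -0.2]
gripper_width: -0.002
[0.51354456 0.00409907 0.21799975] [-0.87402103  1.24936485 -0.06310857] -0.002209038225439681
```

View pics/w11.png

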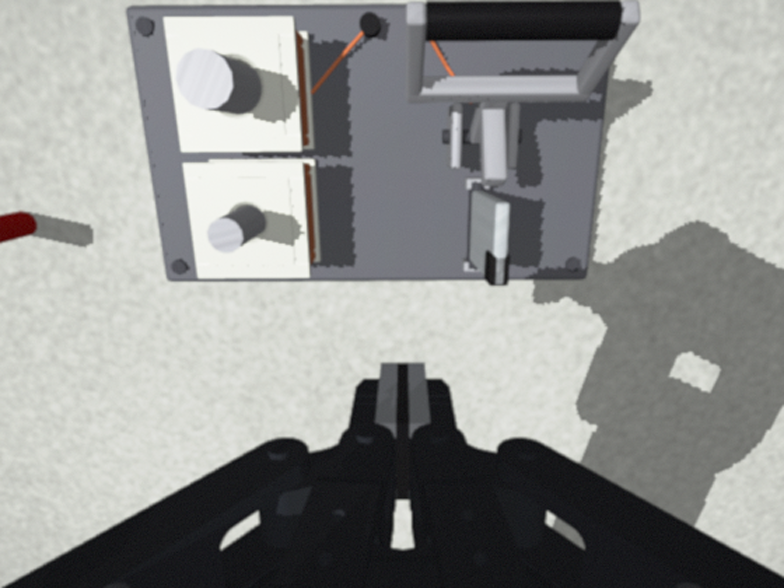

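View pics/sd11.png

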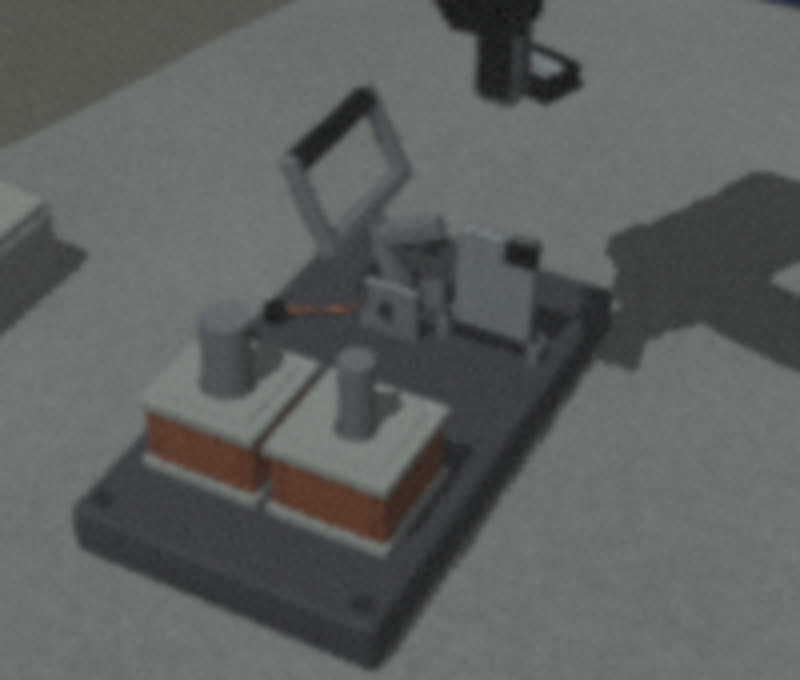

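Both cores are seated: thick at (207,80), thin at (227,235). The catch's top edge runs from (503,203) to (498,283) and the bar's centre is at (517,20).

Run:
```python
from h import *
import pickle
c=cam('wrist')
P=lambda n,x,y,z:print(n,onz(c,x/1.4-.4,y/1.4-.4,z).round(4),delta(onz(c,x/1.4-.4,y/1.4-.4,z)))
P('catch top far, inner',495,203,.102);P('near inner',488,280,.102);P('near outer',509,283,.102)
P('hinge far',472,184,.04);P('hinge near',469,267,.04)
P('barL',425,20,.14);P('barR',622,20,.14);P('bar c',517,20,.14)
P('block far',490,110,.09)
P('block near',495,180,.075)
```

```text
catch top far, inner [ 0.5664 -0.0319  0.102 ] [ 4.33  4.72 11.6 ]
near inner [ 0.5264 -0.0398  0.102 ] [ 0.25  4.57 11.6 ]
near outer [ 0.5274 -0.0512  0.102 ] [ 0.08  5.7  11.6 ]
hinge far [ 0.5693 -0.0275  0.04  ] [ 4.71  4.36 17.8 ]
hinge near [ 0.5173 -0.0399  0.04  ] [-0.63  4.38 17.8 ]
barL [0.6317 0.0227 0.14  ] [11.93  0.9   7.8 ]
barR [ 0.6494 -0.0524  0.14  ] [11.93  8.62  7.79]
bar c [ 0.64   -0.0124  0.14  ] [11.93  4.5   7.8 ]
block far [ 0.6097 -0.0188  0.09  ] [ 8.84  4.44 12.8 ]
block near [ 0.5764 -0.0339  0.075 ] [ 5.25  5.15 14.3 ]
```

```bash
python3 -m inch '[{"hand":0,"dp":[0.6,0.7,4],"angular":[0,0,0]},{"hand":0,"dp":[0.6,0.8,4],"angular":[0,0,0]},{"hand":0,"dp":[0,0,3.5],"angular":[0,0,0]},{"hand":0,"dp":[0,0,2],"angular":[0,0,0]},{"hand":0,"dp":[0,0,0],"angular":[0,0,0]},{"hand":0,"dp":[0,0.6,0],"angular":[0,0,0]},{"hand":0,"dp":[0,0.6,0],"angular":[0,0,0]},{"hand":0,"dp":[0,0,0],"angular":[0,0,0]}]'
python3 - <<'E'
from h import *
c=cam('wrist');save(c['im'],'w12',s=1.4)
s=cam('side');save(s['im'],'sd12',(190,150,390,320),4)
o=bot.get_obs();print(o['position'],o['contact_force'],o['gripper_width'])
E
```

```text
time_s: 12.95
position: [0.5327, -0.0216, 0.0851]
orientation: [0.993, 0.114, 0.002, 0.001]
contact_force: [-0.1, 0.3, 0.3]
gripper_width: -0.002
[ 0.53211714 -0.02080415  0.08458361] [-0.47368487  0.02036978 -0.37738812] 0.0018089979545928224
```

View pics/w12.png

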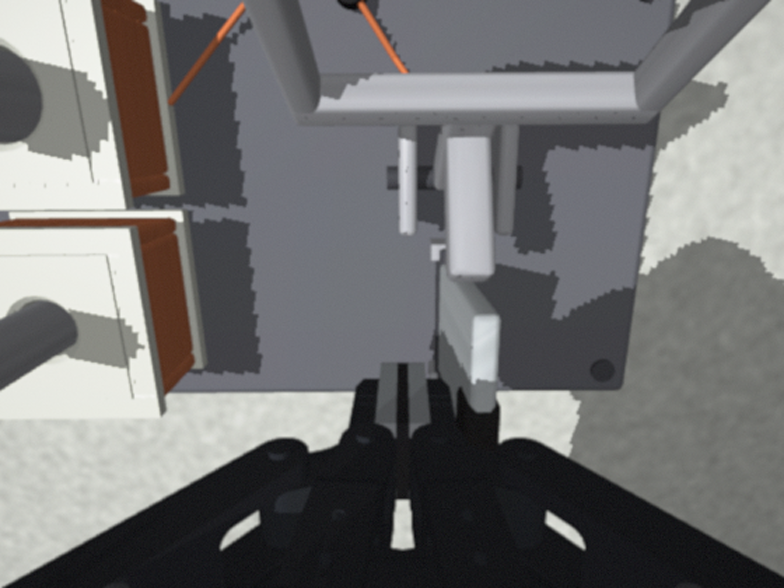

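View pics/sd12.png

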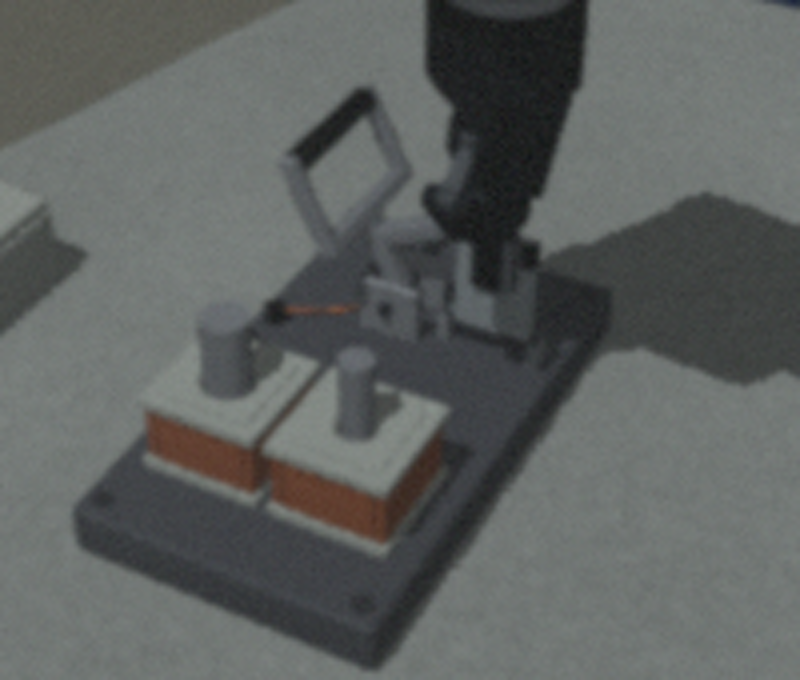

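```bash
python3 -m inch '[{"hand":0,"dp":[0,0.5,0],"angular":[0,0,0]},{"hand":0,"dp":[0,0.5,0],"angular":[0,0,0]},{"hand":0,"dp":[0,0.5,0],"angular":[0,0,0]},{"hand":0,"dp":[0,0.5,0],"angular":[0,0,0]},{"hand":0,"dp":[0,0.5,0],"angular":[0,0,0]},{"hand":0,"dp":[0,0.5,0],"angular":[0,0,0]},{"hand":0,"dp":[0,0.6,0],"angular":[0,0,0]},{"hand":0,"dp":[0,0.6,0],"angular":[0,0,0]}]'
python3 -m inch '[{"hand":0,"dp":[0,0.3,0],"angular":[0,0,0]},{"hand":0,"dp":[0,0,0],"angular":[0,0,0]},{"hand":0,"dp":[0,0,0],"angular":[0,0,0]},{"hand":0,"dp":[0,0,0],"angular":[0,0,0]}]'
python3 - <<'E'
from h import *
c=cam('wrist');save(c['im'],'w13',s=1.4)
s=cam('side');save(s['im'],'sd13',(190,150,390,320),4)
o=bot.get_obs();print(o['position'],o['contact_force'],o['gripper_width'])
E
```

```text
time_s: 13.72
position: [0.5411, -0.0619, 0.0832]
orientation: [0.993, 0.115, -0.0, -0.0]
contact_force: [0.7, -0.4, -0.7]
gripper_width: -0.001
time_s: 14.05
position: [0.5415, -0.064, 0.0831]
orientation: [0.993, 0.115, -0.0, -0.0]
contact_force: [-0.2, 0.4, -0.3]
gripper_width: -0.002
[ 0.54154473 -0.0639604   0.0831508 ] [ 0.18452661 -0.19177526 -0.09517145] -0.0010555952377366896
```

View pics/w13.png

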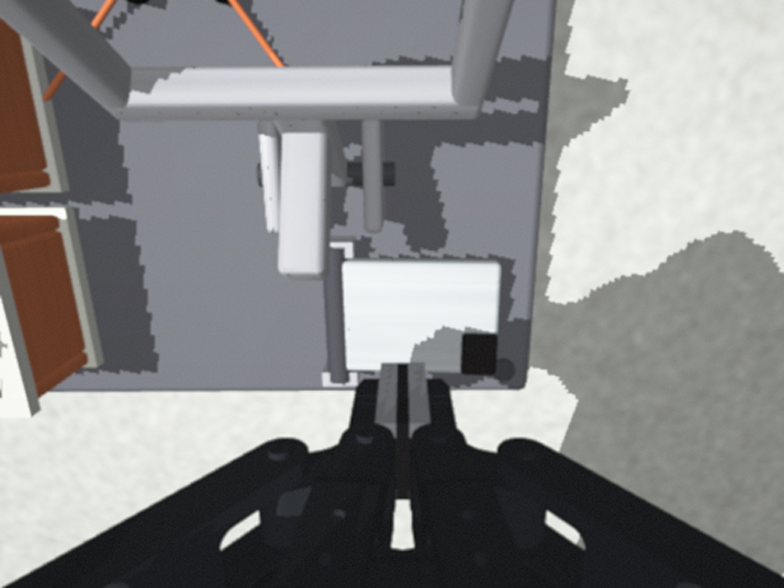

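View pics/sd13.png

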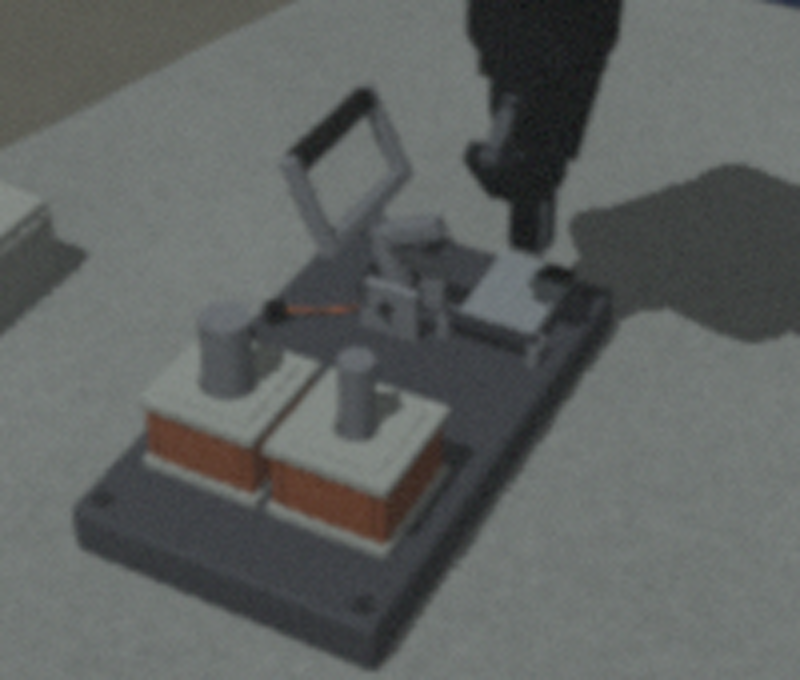

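The catch lies flat on the outer side at (420,315). Now the lever.

Run:
```python
from h import *
o=bot.get_obs();print(np.round(o['q'],3),o['time_s'],delta([.640,-.0124,.2]))
```

```text
[-0.333  0.517  1.615  0.     1.01   1.008] 14.15 [ 10.76  -2.78 -11.69]
```

```bash
python3 -m inch '[{"hand":0.6,"dp":[0,0,-3],"angular":[0,0,-0.12]},{"hand":0.6,"dp":[0,0,-3],"angular":[0,0,-0.12]},{"hand":0.6,"dp":[0,0,-3],"angular":[0,0,-0.12]},{"hand":0.6,"dp":[0,0,-3],"angular":[0,0,-0.12]},{"hand":0.6,"dp":[0,0,0],"angular":[0,0,-0.12]},{"hand":0.6,"dp":[0,0,0],"angular":[0,0,-0.12]},{"hand":0.6,"dp":[0,0,0],"angular":[0,0,-0.12]},{"hand":0.6,"dp":[0,0,0],"angular":[0,0,-0.12]}]'
python3 -m inch '[{"hand":0.6,"dp":[0,0,0],"angular":[0,0,-0.122]},{"hand":0.6,"dp":[0,0,0],"angular":[0,0,-0.122]},{"hand":0.6,"dp":[0,0,0],"angular":[0,0,-0.122]},{"hand":0.6,"dp":[0,0,0],"angular":[0,0,-0.122]},{"hand":0.6,"dp":[0,0,0],"angular":[0,0,-0.122]},{"hand":0.6,"dp":[0,0,0],"angular":[0,0,0]},{"hand":0.6,"dp":[0,0,0],"angular":[0,0,0]}]'
python3 - <<'E'
from h import *
o=bot.get_obs();M=R.from_quat(o['orientation']).as_matrix();print(o['position'],o['contact_force'],o['gripper_width'],M.round(3),delta([.640,-.0124,.2]),np.arctan2(M[1,1],M[0,1]))
E
```

```text
time_s: 14.82
position: [0.5415, -0.064, 0.2033]
orientation: [0.826, 0.563, 0.0, 0.0]
contact_force: [-0.9, -0.7, -0.4]
gripper_width: 0.598
time_s: 15.4
position: [0.5416, -0.064, 0.2032]
orientation: [0.623, 0.782, 0.0, -0.0]
contact_force: [0.2, 0.1, -0.7]
gripper_width: 0.599
[ 0.54156317 -0.06404401  0.20317328] [ 0.19406514  0.05426189 -0.67930313] 0.5991537638405596 [[-0.224  0.975 -0.   ]
 [ 0.975  0.224  0.   ]
 [ 0.    -0.    -1.   ]] [ 2.83 10.75  0.32] 0.22554781984135439
```

```bash
python3 -m inch '[{"hand":0.6,"dp":[0.8,3,0],"angular":[0,0,0]},{"hand":0.6,"dp":[1,4,0],"angular":[0,0,0]},{"hand":0.6,"dp":[1,3.75,0],"angular":[0,0,0]},{"hand":0.6,"dp":[0,0,0],"angular":[0,0,0]},{"hand":0.6,"dp":[0,0,0],"angular":[0,0,0]},{"hand":0.6,"dp":[0,0,0],"angular":[0,0,0]}]'
python3 - <<'E'
from h import *
import pickle
c=cam('wrist');save(c['im'],'w14',s=1.4)
s=cam('side');save(s['im'],'sd14',(190,100,390,270),4)
o=bot.get_obs();print(o['position'],o['contact_force'],proj(c,(.64,-.0124,.14))*1.4)
E
```

```text
time_s: 15.9
position: [0.6395, -0.0126, 0.2029]
orientation: [0.622, 0.783, -0.0, -0.0]
contact_force: [0.1, -0.0, 0.8]
gripper_width: 0.6
[ 0.63928441 -0.01311826  0.20368213] [ 0.14065576 -0.26519165  0.95969053] [403.92105768 318.57644434]
```

View pics/w14.png

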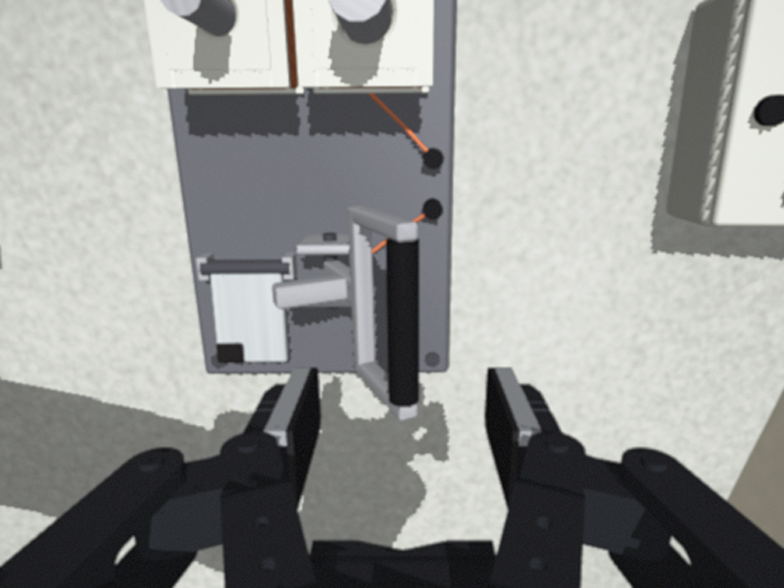

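View pics/sd14.png

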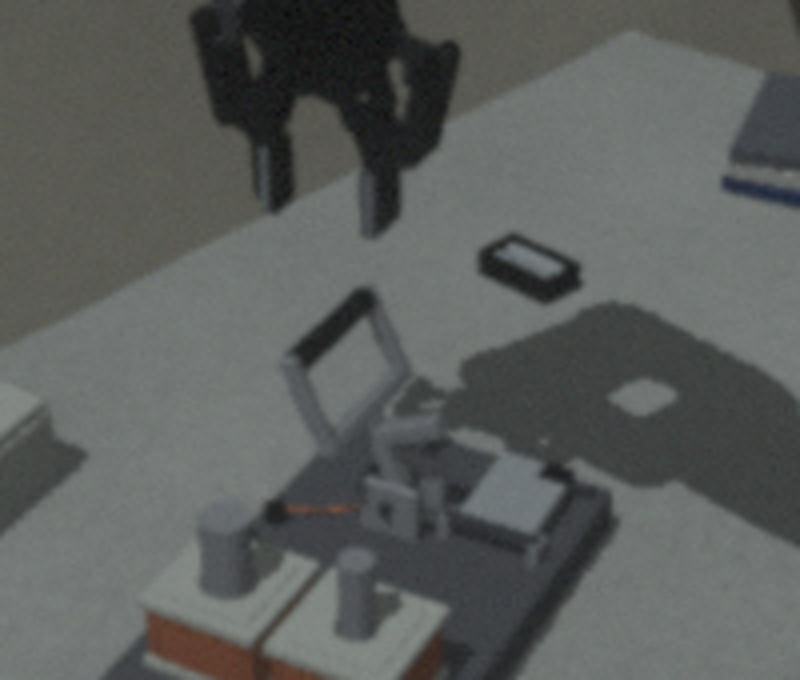

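```bash
python3 -m inch '[{"hand":0.6,"dp":[0,0,2],"angular":[0,0,0]},{"hand":0.6,"dp":[0,0,3],"angular":[0,0,0]},{"hand":0.6,"dp":[0,0,2],"angular":[0,0,0]},{"hand":0.6,"dp":[0,0,1.2],"angular":[0,0,0]},{"hand":0.6,"dp":[0,0,0],"angular":[0,0,0]},{"hand":0.6,"dp":[0,0,0],"angular":[0,0,0]}]'
python3 -m inch '[{"hand":0,"dp":[0,0,0],"angular":[0,0,0]},{"hand":0,"dp":[0,0,0],"angular":[0,0,0]},{"hand":0,"dp":[0,0,0],"angular":[0,0,0]},{"hand":0,"dp":[0,0,0],"angular":[0,0,0]},{"hand":0,"dp":[0,0,0],"angular":[0,0,0]},{"hand":0,"dp":[0,0,0],"angular":[0,0,0]}]' 40
python3 - <<'E'
from h import *
import pickle
c=cam('wrist');save(c['im'],'w15',s=1.4)
s=cam('side');save(s['im'],'sd15',(190,100,390,270),4)
o=bot.get_obs();print(o['position'],o['contact_force'],o['gripper_width'])
E
```

```text
time_s: 16.5
position: [0.64, -0.013, 0.1222]
orientation: [0.622, 0.783, 0.0, 0.0]
contact_force: [0.6, 0.2, 0.1]
gripper_width: 0.6
time_s: 17.0
position: [0.6401, -0.0127, 0.1224]
orientation: [0.622, 0.783, 0.0, 0.001]
contact_force: [-3.2, -0.6, 5.6]
gripper_width: 0.145
[ 0.64012233 -0.01272476  0.12234566] [-2.72128956 -1.03747727  5.32112568] 0.1475114080180003
```

View pics/w15.png

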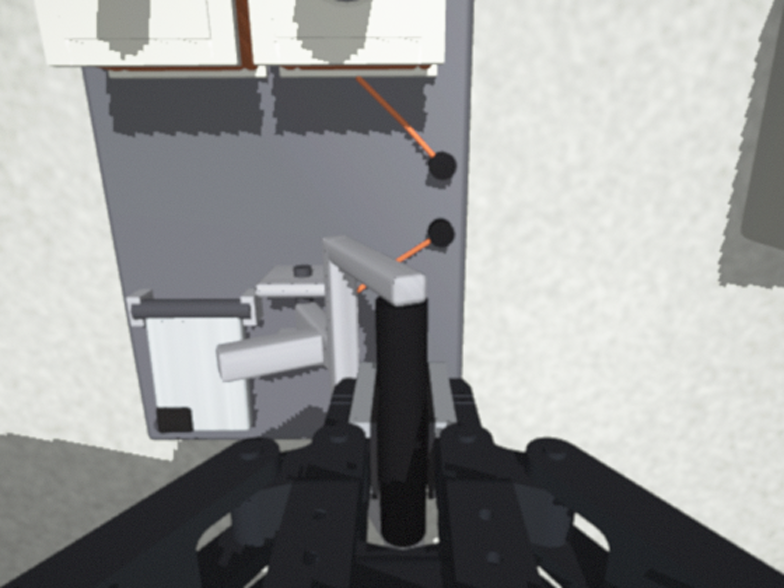

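View pics/sd15.png

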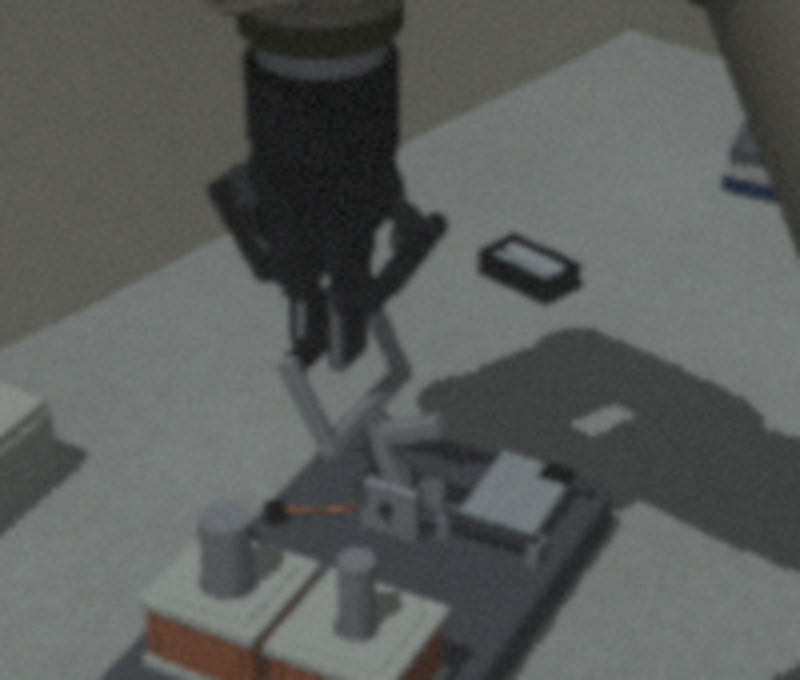

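```bash
python3 -m inch '[{"hand":0,"dp":[0,-1.16,-0.48],"angular":[0,0,0]},{"hand":0,"dp":[0,-1.2,-0.32],"angular":[0,0,0]},{"hand":0,"dp":[0,-1.24,-0.17],"angular":[0,0,0]},{"hand":0,"dp":[0,-1.25,-0.02],"angular":[0,0,0]},{"hand":0,"dp":[0,0,0],"angular":[0,0,0]},{"hand":0,"dp":[0,0,0],"angular":[0,0,0]}]' 60
python3 - <<'E'
from h import *
o=bot.get_obs();print(o['position'],o['contact_force'],o['wrist_torque'],delta([.6401,-.0127,.1223]))
E
```

```text
time_s: 17.6
position: [0.5954, -0.0235, 0.1355]
orientation: [0.622, 0.783, 0.003, 0.005]
contact_force: [4.1, 3.1, 20.0]
gripper_width: 0.139
[ 0.59542249 -0.02353133  0.13548045] [ 4.14775374  3.07898964 19.98500547] [ 0.59798462 -0.63244701  0.09090979] [0.05 4.58 1.37]
```

Run:
```python
from h import *
c=cam('wrist');save(c['im'],'w16',s=1.4)
s=cam('side');save(s['im'],'sd16',(190,100,390,270),4)
o=bot.get_obs();print(o['position'],o['contact_force'],R.from_quat(o['orientation']).as_matrix()[:,2])
```

```text
[ 0.59570644 -0.02348289  0.13550574] [ 3.91277195  3.40099035 20.43221521] [ 0.01093978 -0.00108715 -0.99993957]
```

View pics/w16.png

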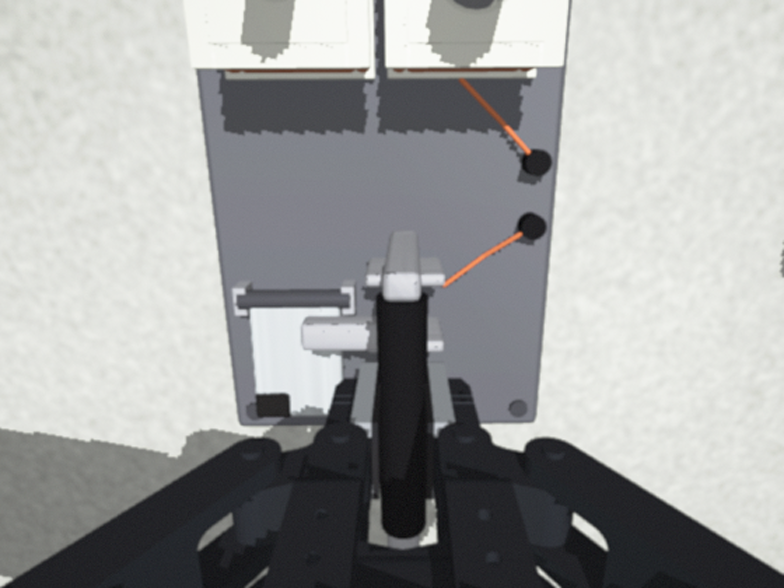

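View pics/sd16.png

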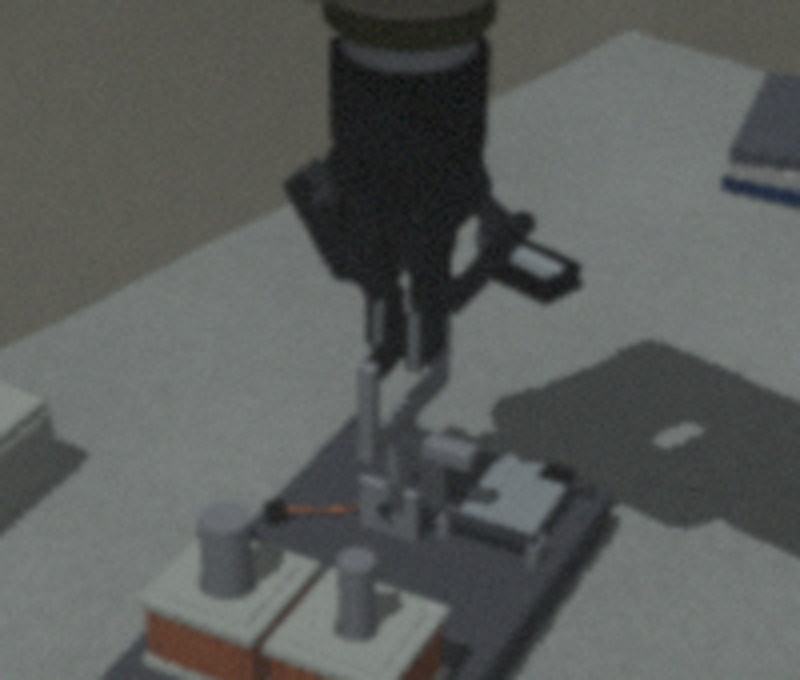

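Only a vertical mismatch shows: the bar rolls a little on the far pad and pushes the tool up about 3 mm. I'll reduce the grip so it can slip, then carry on along the arc.

```bash
python3 -m inch '[{"hand":0,"dp":[0,0,0],"angular":[0,0,0]},{"hand":0,"dp":[0,-0.6,0],"angular":[0,0,0]},{"hand":0,"dp":[0,-0.64,0.1],"angular":[0,0,0]},{"hand":0,"dp":[0,-1.22,0.3],"angular":[0,0,0]},{"hand":0,"dp":[0,0,0],"angular":[0,0,0]}]' 25
python3 - <<'E'
from h import *
o=bot.get_obs();print(o['position'],o['contact_force'],o['wrist_torque'],o['gripper_width'],delta([.6401,-.0127,.1223]))
E
```

```text
time_s: 18.12
position: [0.57, -0.0296, 0.1297]
orientation: [0.622, 0.783, 0.002, 0.003]
contact_force: [2.0, 1.5, 11.8]
gripper_width: 0.141
[ 0.56996794 -0.02959543  0.12968434] [ 2.02185377  1.49340482 11.83789967] [ 0.14062862 -0.31642947  0.12586545] 0.14066854618951385 [0.06 7.21 0.79]
```

```bash
python3 -m inch '[{"hand":0,"dp":[0,-0.6,0.2],"angular":[0,0,0]},{"hand":0,"dp":[0,-0.56,0.24],"angular":[0,0,0]},{"hand":0,"dp":[0,-0.6,0.28],"angular":[0,0,0]},{"hand":0,"dp":[0,-0.5,0.3],"angular":[0,0,0]},{"hand":0,"dp":[0,0,0],"angular":[0,0,0]},{"hand":0,"dp":[0,0,0],"angular":[0,0,0]}]'
python3 - <<'E'
from h import *
o=bot.get_obs();print(o['position'],o['contact_force'],o['wrist_torque'],o['gripper_width'],delta([.6401,-.0127,.1223]))
E
```

```text
time_s: 18.62
position: [0.5493, -0.0345, 0.1194]
orientation: [0.622, 0.783, 0.002, 0.004]
contact_force: [5.9, 2.2, 9.0]
gripper_width: 0.138
[ 0.54930833 -0.03453927  0.11936904] [5.93475345 2.17475401 9.04012448] [ 0.34056389 -1.1599966   0.05954449] 0.13817169700481507 [ 0.07  9.34 -0.22]
```

```bash
python3 -m inch '[{"hand":0,"dp":[0,-0.2,0.1],"angular":[0,0,0]},{"hand":0,"dp":[0,-0.2,0.1],"angular":[0,0,0]},{"hand":0,"dp":[0,0,0],"angular":[0,0,0]},{"hand":0,"dp":[0,0,0],"angular":[0,0,0]}]' 40
python3 - <<'E'
from h import *
c=cam('wrist');save(c['im'],'w17',s=1.4)
s=cam('side');save(s['im'],'sd17',(190,100,390,270),4)
o=bot.get_obs();print(o['position'],o['contact_force'],o['wrist_torque'],o['gripper_width'],delta([.6401,-.0127,.1223]))
E
```

```text
time_s: 18.95
position: [0.5467, -0.0352, 0.1178]
orientation: [0.622, 0.783, 0.003, 0.005]
contact_force: [10.6, 3.9, 9.5]
gripper_width: 0.144
[ 0.54664673 -0.03521188  0.11775172] [10.7471975   3.36739931  8.503764  ] [ 0.66126494 -2.15008863  0.08658647] 0.14361236475500327 [ 0.07  9.62 -0.35]
```

View pics/w17.png

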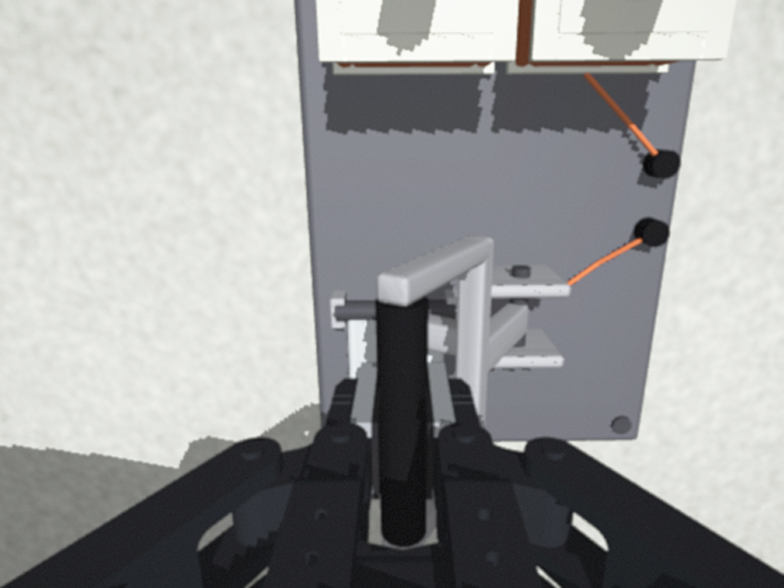

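View pics/sd17.png

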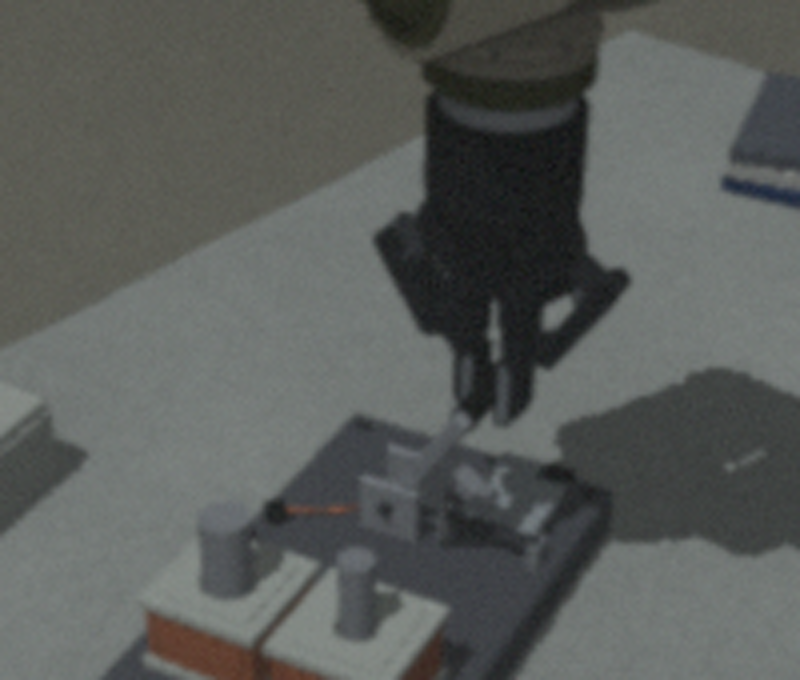

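```bash
python3 -m inch '[{"hand":0,"dp":[0,-0.2,0.1],"angular":[0,0,0]},{"hand":0,"dp":[0,-0.1,0.05],"angular":[0,0,0]},{"hand":0,"dp":[0,0,0],"angular":[0,0,0]},{"hand":0,"dp":[0,0,0],"angular":[0,0,0]},{"hand":0,"dp":[0,0,0],"angular":[0,0,0]}]' 40
python3 - <<'E'
from h import *
o=bot.get_obs();print(o['position'],o['contact_force'],o['wrist_torque'],o['gripper_width'],delta([.6401,-.0127,.1223]))
E
```

```text
time_s: 19.47
position: [0.5461, -0.0354, 0.1174]
orientation: [0.622, 0.783, 0.006, 0.008]
contact_force: [21.0, 8.6, 9.3]
gripper_width: 0.139
[ 0.54609927 -0.03542639  0.11738946] [21.03243253  8.62391329  9.29465561] [ 1.4857111  -3.83178035  0.08932451] 0.13895392789220504 [ 0.08  9.68 -0.32]
```

The lever is at its stop: a 3 mm command gave 0.6 mm of motion and the pull rose to about 22 N. One last overall look.

```bash
python3 -m inch '[{"hand":0,"dp":[0,0.05,0],"angular":[0,0,0]},{"hand":0,"dp":[0,0,0],"angular":[0,0,0]},{"hand":0,"dp":[0,0,0],"angular":[0,0,0]},{"hand":0,"dp":[0,0,0],"angular":[0,0,0]},{"hand":0,"dp":[0,0,0],"angular":[0,0,0]},{"hand":0,"dp":[0,0,0],"angular":[0,0,0]}]' 40
python3 - <<'E'
from h import *
s=cam('scene');save(s['im'],'sc18',(140,120,440,330),2.6)
print(delta([.6401,-.0127,.1223]))
E
```

```text
time_s: 19.97
position: [0.5462, -0.0354, 0.1174]
orientation: [0.622, 0.783, 0.005, 0.007]
contact_force: [18.0, 8.4, 11.3]
gripper_width: 0.141
[ 0.08  9.67 -0.32]
```

View pics/sc18.png

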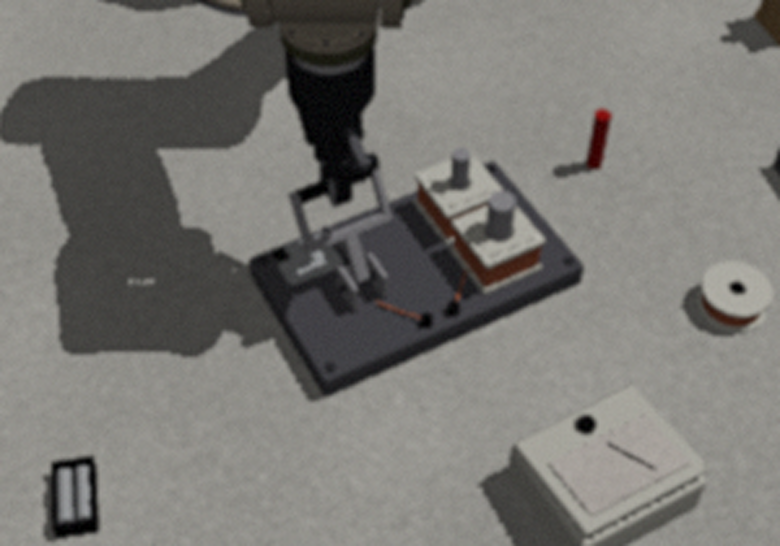

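The picture shows both cores seated at (460,168) and (500,215), the catch flat at (305,265) and the lever pulled and held at (340,190). The spool, battery box and red decoy haven't been moved.

```bash
python3 -c "
from plant import bot
print(bot.close_job())"
```

```text
the job is handed in; nothing more can be done
None
```

I handed the job in at about 20 s of the 72 s allowed. Both cores are seated, the catch is flat, and the gripper is holding the lever against its stop. `close_job` reported no verdict.

- **Cores:** I stood the thick core in the wide hole (the far coil) and the thin grey core in the narrow hole (the near coil). Each was pushed down until it met an upward force of 8–10 N at the expected seated height. The red look-alike was left alone.
- **Catch:** I pushed it over with the closed fingers after both cores were in. The wrist and side pictures show it lying flat on the outer side.
- **Lever:** I pulled it about 96.5 mm, against roughly 96 mm expected at the stop. A further 3 mm command moved it only 0.6 mm while the pull rose to about 22 N. At hand-in the pull was about 20 N, with a 40 N grip.
- **Bystanders:** The last overview picture shows the spool and battery box undisturbed.

**What disagreed:** during the pull the bar rolled slightly in the pads. That pushed the tool up by about 3 mm with a force of up to 20 N. I lowered the grip force for the rest of the stroke, and the upward force dropped to about 10 N.

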